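Clamp the vial basket on the beech tray with the turnbuckle

TASK

Stand the wire basket of glass vials on the beech tray between the two jaws of the tensioner, its long side running from jaw to jaw, and let go of it. Then turn the spoked turnbuckle body so that both jaws draw in together and grip the basket's two ends: after you feel both pads bear on it, turn about an eighth of a turn further, so that it is held firmly but not crushed. Leave the turnbuckle there, and do not disturb the other things on the worktop.

Things in the scene. Friction and masses are not known exactly. Their poses are not given: they have to be found in the camera images.
- tray: flat beech tray fixed on the worktop, 235 (x) x 240 (y) mm, floor 12 mm thick, rims 24 mm high on far and side edges; origin on its underside, 125 mm from the near edge, +x away from the robot at yaw 0. It carries the tensioner: a steel turnbuckle along the tray's y axis on the side nearer the robot, and a steel jaw at each end of it reaching to the far side, where the basket belongs between them
- basket_place (a point): on the tray floor midway between the jaws (tray x +55, y 0, z 12 mm): the basket's underside centre belongs here, the basket's long (y) axis along the tray's y. At the start the gap between the pads is 22 to 39 mm longer than the basket, its middle up to 3 mm off this point: at least 8 mm free at either end
- screw_axis (a point): centre of the turnbuckle body, on its axis (tray x -60, y 0, z 82 mm); the axis runs along the tray's y. Steel cylinder 25 mm diameter, 64 mm long, with four plain round spokes 10 mm thick, 90 degrees apart, round its middle, each ending 62 mm from the axis. Threaded rods 12 mm thick run from it along y to the jaws
- turnbuckle (a joint): rotation of the turnbuckle body, rad. At value q the spokes stand at q, q+pi/2, q+pi, q+3pi/2 from straight up, leaning to tray +x as the angle grows. Positive tightens (the top spoke swings away from the robot) and moves each jaw 4.0 mm inward per rad. 0 to 0.6 at the start; the pads come to bear somewhere from 3.3 to 4.9, not known beforehand; range -0.3 to 7.5
- spoke_end (a point): centre of the end face of the spoke that points straight up at joint value 0; it turns with the body. A spoke can be pushed round with the closed fingers or pinched and swung. The body turns with a steady friction of about 0.36 N m (8 N when pushed 45 mm from the axis) and stays where it is left; once both pads bear, about 0.3 N m more per further rad (7 N at 45 mm)
- jaw_left: steel jaw on the tray's +y side, 12 mm thick; origin at the tray's origin when the turnbuckle is at 0. Its inner face is then at tray y +76.5 mm and carries a rubber pad 40 (x) x 26 (z) mm, centred at tray x +55, z 36 mm, standing 10 mm out on a spring of 5 N/mm. Jaw top 52 mm above the worktop, its post at the rod end 98 mm
- jaw_right: the mirror image on the tray's -y side (inner face at tray y -76.5 mm when the turnbuckle is at 0), but its pad sits on a stiff adjuster stem left at an unknown length: it stands 4 to 16 mm out from the face
- basket_center (a point): loose basket of steel wire with six closed glass vials, 0.35 to 0.6 kg: 66 (x) x 100 (y) x 46 (z) mm, a bail handle over it; this point is at its middle, 48 mm above its underside; its z axis points up. It starts on the open worktop to the robot's left of the tray
- basket_handle (a point): middle of the basket's handle: a straight round bar 8 mm thick, 84 mm long along the basket's y axis, centred 92 mm above the underside (44 mm above basket_center); the vial caps below it reach 56 mm above the underside
- basket: the same basket; origin at the centre of its underside
- vial: bystander: single closed glass vial, 24 mm across, 54 mm high, standing between tray and basket
- jar: bystander: glass jar with steel lid, 72 mm across, 100 mm high
- mill: bystander: dark wooden pepper mill, 148 mm high
- mug: bystander: white mug, 80 mm across, 90 mm high
- spoon: bystander: wooden spoon lying, 260 mm long
- ladle: bystander: steel ladle lying, 310 mm long
- whisk: bystander: steel whisk lying, 250 mm long
- salt_box: bystander: small open wooden box, 90 x 70 x 45 mm
There are look-alikes about, which are no part of the job. What is shaped like the basket but blue is not meant.

How it is judged (in metres and radians):
On the way, in this order (a step that is already met when the one before it is completed fails the run):
1. the basket stands on the tray between the jaws, upright, lengthwise, let go and not yet gripped (x of basket_center in the frame of tray between 0.035 and 0.075 m and y of basket_center in the frame of tray between -0.02 and 0.02 m and z of basket_center in the frame of tray below 0.064 m and angle between the y axis of basket and the y axis of tray, either way round below 0.2 rad and angle between basket_center's own z axis and vertical below 0.08 rad and contact force between the fingers and basket below 0.1 N), for 0.2 s.
2. both jaws bear on the basket with at least 15 N (contact force between each of jaw_left, jaw_right and basket above 15 N), for 0.2 s.
At the end, for the whole second after the job is handed in: The basket stands upright (within 0.08 rad) on the tray floor, its centre within 20 mm of its place along the tray's x axis, at rest, and each jaw presses on it with 15 to 45 N; the turnbuckle is at rest (all of step 2 and contact force between each of jaw_left, jaw_right and basket below 45 N and x of basket_center in the frame of tray between 0.035 and 0.075 m and z of basket_center in the frame of tray between 0.056 and 0.064 m and angle between basket_center's own z axis and vertical below 0.08 rad and linear speed of basket below 0.01 m/s and velocity of joint turnbuckle between -0.05 and 0.05 rad/s); the robot touches nothing.
It fails at once if a jaw pressing on the basket with more than 60 N (contact force between any of jaw_left, jaw_right and basket above 60 N).
It fails at once if the basket tipped by more than 0.5 rad (angle between basket_center's own z axis and vertical above 0.5 rad).
It fails at once if a bystander moved by more than 30 mm (distance of any of vial, jar, mill, mug, spoon, ladle, whisk, salt_box from where it was at the start of the episode above 0.03 m).
It also fails if it takes over 72 s, if anything falls off the work surface, if the arm or the gripper's body presses on something with over 40 N, if the wrist force passes 120 N, or if a joint passes its speed limit or range.

ROBOT

A 7-joint arm with a two-finger parallel gripper is mounted at the origin on the work surface. World frame = base frame: x ahead of the robot, y to its left, z up, the work surface at z = 0. Lengths are in mm, angles in rad, forces in N, time in s.
With the tool pointing down it reaches from about 400 to 875 mm from the base axis. Payload 4.4 kg.
Tool frame: the origin (TCP) lies between the finger pads; the fingertips stand 22 mm ahead of it and the grasp point (between the pads) lies 3 mm ahead of it; y points along the fingers, x is the direction in which the jaws open and shut, and the axes are right-handed (so a half turn about y gives the same grasp; the last joint's range is limited). The gripper opens to 85 mm and grips with 20 to 120 N. Pads are 22 mm wide; open, the fingers measure 114 mm over their backs; the gripper's body (76 mm by 85 mm) begins 54 mm behind the grasp point. The pads swing forward as they close: fully open they stand 13 mm farther back than shut.
Start: joints at [-1.241, 0.628, 0.038, 1.517, -0.027, 0.996, -0.02], TCP at [250.583, 599.772, 228.213] pointing down, gripper open.
Joint ranges: [-3.06, 3.06], [-0.37, 2.12], [-1.25, 1.32], [0.18, 2.47], [-1.1, 4.24], [0.23, 1.98], [-2.94, 2.94]. Speed limits (rad/s): [2.57, 2.57, 3.14, 3.14, 3.14, 3.14, 3.14].

INTERFACE

Orientations are given as a 3x3 rotation matrix whose columns are the frame's x, y, z axes.
In Python, from workcell import robot gives the robot as it stands. The module is installed in compiled form; this text tells all that it offers.
- The arm moves only by the shell command python3 -m inch 'ROWS' [FORCE]. ROWS is JSON, a list that holds one entry, the list of rows, each a list of 7 numbers: the shift along the world's x, y, z in cm, then the turn, a rotation vector about the world's x, y, z in degrees, then the opening, from 0 (shut) to 1 (fully open). A call has 1 to 8 rows; each row is the pose to reach, as a shift and turn from the pose commanded when the call began; what a row does not reach only later rows make up. A row lasts 1/8 s, in which the tool goes at most 62.5 mm and 10.7 degrees, less where a joint would pass 70% of its speed; a pose out of reach is approached as far as the arm can. A call with a gripper value outside its range is refused whole. The fingers move at their own pace and stop on an object; FORCE is the grip in N (left out, the last holds). Time passes only in rows, so rows that repeat a pose let the fingers close. It gives the time, the measured TCP pose, the force and the opening at its end, in the units of the state.
- robot.state(): the state, without advancing time (a new reading comes with each control period).
- robot.get_image(name): name is "side" or "top"; returns (picture, depth): 384x512x3 uint8, red, green, blue; 384x512 float32, mm along the optical axis (not along the pixel's ray), 0 where there is no reading.
- robot.camera_model(name): a dict with "K" (3x3 intrinsics, pixels), "T" (4x4, takes a point from camera to world coordinates). Camera axes: x right, y down, z forward; pixel columns grow to the right and rows downward; lengths in mm; the calibration is good to about 2 mm. A picture is of the moment at which its call begins. camera_model takes no time and is no camera call.
- robot.close_job(): hands the job in, once; it reports no verdict.
The state is a dict: "time_s": time; "joint_positions": joint angles; "joint_velocities": joint speeds; "tau": joint torques, N m; "tool_pos": TCP position; "eef_rot": TCP orientation; "force": force on the tool from outside, world axes, zero at the start; "wrist_torque": the same for the moment, N m; "gripper_width": finger opening in mm.
Only numpy, scipy, OpenCV 4.12 (cv2) and the standard library are available. Lean on these libraries where they do the work, as an engineer would, in place of code of your own. Each camera call takes 0.05 s, during which the arm holds its last target.

## Working session

There is one attempt and no reset: what is moved stays moved. The work goes in short steps, Python scripts to look and compute and a shell command to move; the robot and the scene stay as the last step left them, time stands still between calls to the robot, and variables do not carry over. Pictures are saved under pics/ and viewed, and the job is handed in when it is done.

```bash
mkdir -p pics
python3 - <<'E'
from workcell import robot
import cv2,numpy as np
for n in("top","side"):
    p,d=robot.get_image(n); cv2.imwrite(f"pics/{n}0.png",p[:,:,::-1]); np.savez(f"{n}0.npz",p=p,d=d)
    c=robot.camera_model(n); print(n,np.round(c["K"],1).tolist(),np.round(c["T"],3).tolist())
s=robot.state(); print({k:np.round(v,3).tolist() for k,v in s.items()})
E
```

```text
top [[433.0, 0.0, 249.8], [0.0, 433.0, 185.6], [0.0, 0.0, 1.0]] [[0.022, -0.984, 0.174, 350.818], [-1.0, -0.02, 0.013, -11.255], [-0.009, -0.174, -0.985, 1335.497], [0.0, 0.0, 0.0, 1.0]]
side [[378.5, 0.0, 252.2], [0.0, 378.5, 196.8], [0.0, 0.0, 1.0]] [[-1.0, -0.017, 0.015, 528.476], [-0.022, 0.787, -0.616, 654.309], [-0.001, -0.617, -0.787, 972.811], [0.0, 0.0, 0.0, 1.0]]
{'time_s': 0.1, 'joint_positions': [-1.241, 0.629, 0.038, 1.518, -0.027, 0.996, -0.02], 'joint_velocities': [0.002, -0.004, -0.001, -0.001, -0.0, 0.001, 0.001], 'tau': [0.003, -56.454, 1.23, -19.397, 0.011, 0.005, -0.0], 'tool_pos': [250.4, 599.234, 227.386], 'eef_rot': [[0.386, -0.001, -0.923], [0.923, -0.002, 0.386], [-0.002, -1.0, -0.0]], 'force': [0.824, 0.028, -0.123], 'wrist_torque': [-0.034, 0.03, 0.036], 'gripper_width': 85.348}
```

View pics/top0.png

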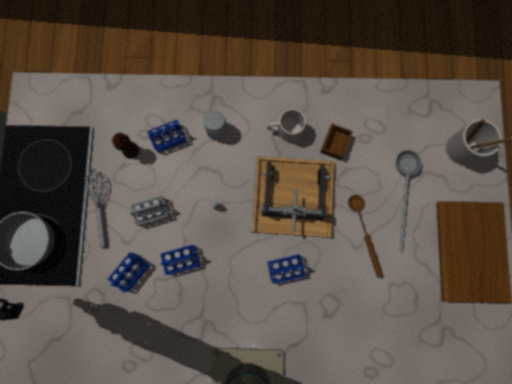

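View pics/side0.png

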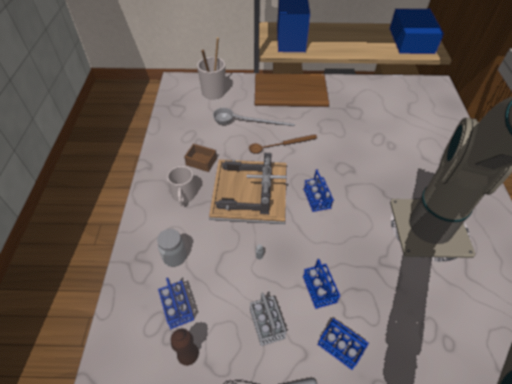

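```bash
cat > h.py <<'E'
import numpy as np,cv2
from workcell import robot
def pts(name,d):
    c=robot.camera_model(name);K=c["K"];T=np.array(c["T"])
    v,u=np.mgrid[:d.shape[0],:d.shape[1]]
    P=np.stack([(u-K[0][2])/K[0][0]*d,(v-K[1][2])/K[1][1]*d,d],-1)
    return P@T[:3,:3].T+T[:3,3]
def ray(name,u,v,z):
    c=robot.camera_model(name);K=c["K"];T=np.array(c["T"])
    r=T[:3,:3]@np.array([(u-K[0][2])/K[0][0],(v-K[1][2])/K[1][1],1]);o=T[:3,3]
    return o+r*(z-o[2])/r[2]
def proj(name,P):
    c=robot.camera_model(name);K=np.array(c["K"]);T=np.array(c["T"])
    q=T[:3,:3].T@(np.array(P,float)-T[:3,3]);q=K@q;return q[:2]/q[2]
def crop(p,fn,u0,v0,u1,v1,s):
    cv2.imwrite(fn,np.clip(cv2.resize(p[v0:v1,u0:u1,::-1],None,fx=s,fy=s,interpolation=cv2.INTER_CUBIC).astype(float)*1.4,0,255).astype(np.uint8))
E
python3 - <<'E'
from h import *
t=np.load("top0.npz");s=np.load("side0.npz")
crop(t['p'],"pics/c1.png",120,185,190,235,8)
crop(s['p'],"pics/c2.png",235,280,305,350,8)
crop(t['p'],"pics/c3.png",245,145,345,245,6)
crop(s['p'],"pics/c4.png",200,145,300,230,7)
P=pts("top",t['d']);
for n,(u0,v0,u1,v1) in dict(bask=(125,190,182,232),tray=(245,145,345,245)).items():
    Q=P[v0:v1,u0:u1]
    print(n)
    for lo,hi in ((8,18),(20,30),(40,60),(60,84),(86,100),(100,130)):
        m=(Q[...,2]>lo)&(Q[...,2]<hi); q=Q[m]
        if len(q)>5: print(lo,hi,len(q),q.min(0).round(),q.max(0).round(),q.mean(0).round(1))
E
```

```text
bask
8 18 79 [455. 255.   8.] [552. 365.  18.] [496.9 309.   13.2]
20 30 75 [454. 255.  20.] [542. 363.  30.] [497.5 308.9  25.1]
40 60 347 [455. 255.  40.] [545. 365.  60.] [497.  307.2  49.1]
60 84 21 [469. 263.  60.] [527. 351.  83.] [499.3 302.1  66.6]
86 100 88 [483. 266.  87.] [514. 352. 100.] [498.6 308.1  94.8]
tray
8 18 3951 [ 420. -286.    8.] [721.   9.  18.] [ 551.  -125.4   12.5]
20 30 724 [ 433. -284.   20.] [712.  -3.  30.] [ 590.1 -134.3   24.1]
40 60 475 [ 485. -281.   40.] [711. -30.  58.] [ 602.5 -144.7   47. ]
60 84 84 [ 442. -210.   60.] [563. -26.  84.] [ 515.  -126.7   80.1]
86 100 397 [ 441. -213.   86.] [561. -26. 100.] [ 497.7 -119.5   92.1]
100 130 24 [ 493. -212.  100.] [516. -37. 130.] [ 503.  -124.6  105.2]
```

View pics/c1.png

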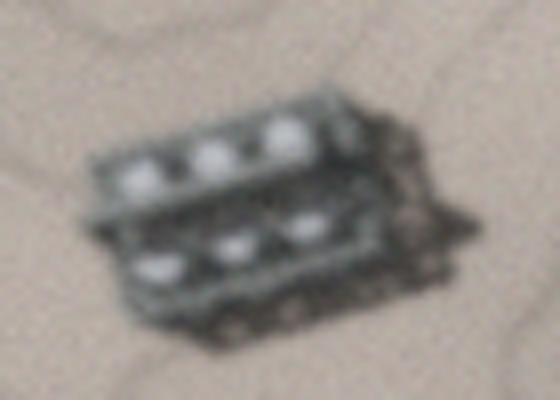

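View pics/c2.png

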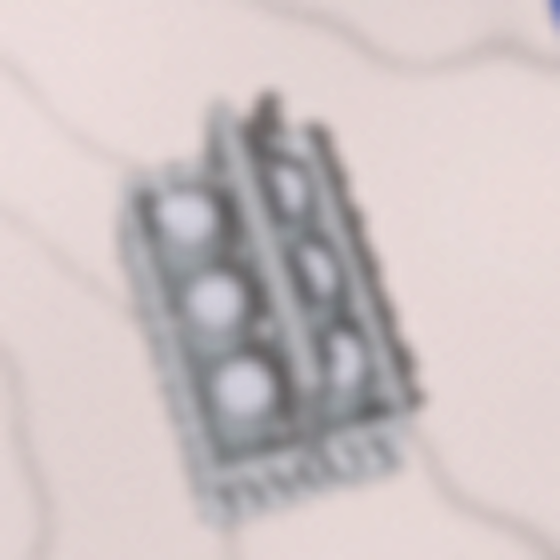

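View pics/c3.png

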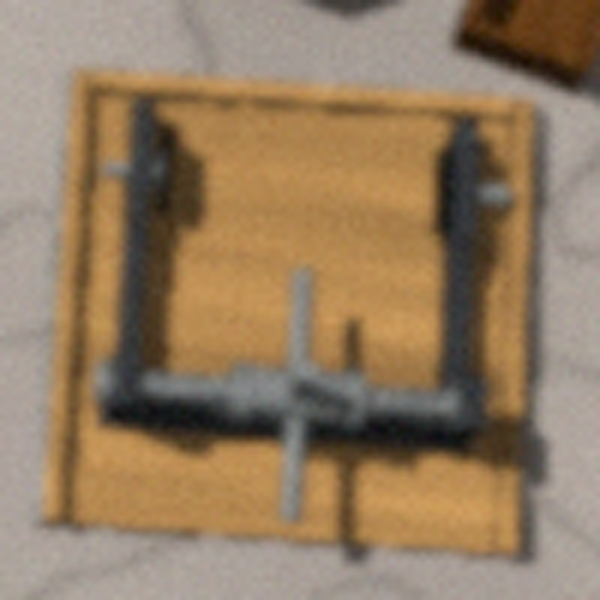

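View pics/c4.png

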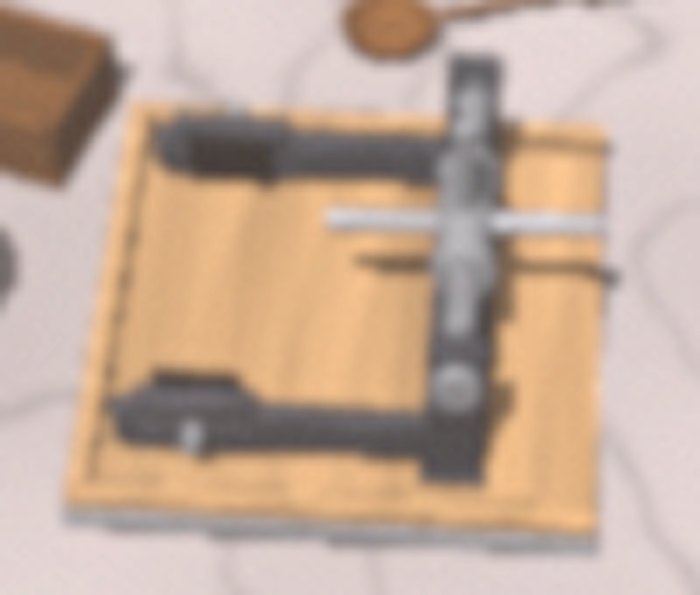

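Run:
```python
from h import *
t=np.load("top0.npz");s=np.load("side0.npz")
Pt=pts("top",t['d']);Ps=pts("side",s['d'])
c=lambda x,y:(245+x/6-.4,145+y/6-.4)
for n,(x,y),z in (("FL",(75,72),24),("FR",(533,103),24),("NR",(520,553),24),("NL",(45,525),24)):
    print(n,ray("top",*c(x,y),z).round(1))
# basket
def fit(q):
    m=q[:,:2].mean(0);w,v=np.linalg.eigh(np.cov((q[:,:2]-m).T));a=v[:,1];return m,a,np.degrees(np.arctan2(a[1],a[0]))
for n,P in(("top",Pt),("side",Ps)):
    M=(P[...,0]>430)&(P[...,0]<570)&(P[...,1]>230)&(P[...,1]<390)
    q=P[M&(P[...,2]>86)&(P[...,2]<105)]
    m,a,an=fit(q);l=(q[:,:2]-m)@a;print(n,"handle",len(q),m.round(1),an,l.min(),l.max(),q[:,2].mean(), "mid",m+a*(l.min()+l.max())/2)
    q=P[M&(P[...,2]>35)&(P[...,2]<50)]
    r=cv2.minAreaRect(q[:,:2].astype(np.float32));print(" rect",r)
    # tray
    M=(P[...,0]>400)&(P[...,0]<740)&(P[...,1]>-300)&(P[...,1]<30)
    q=P[M&(P[...,2]>5)&(P[...,2]<40)];print("tray rect",cv2.minAreaRect(q[:,:2].astype(np.float32)))
```

```text
FL [674.7 -14.5  24. ]
FR [ 662.8 -251.5   24. ]
NR [ 431.3 -242.2   24. ]
NL [440.2  -3.9  24. ]
top handle 90 [498.6 308. ] 108.09742110897835 -44.4286469042877 45.6022451286056 94.9375074286501 mid [498.42901142 308.56967027]
 rect ((499.1437072753906, 309.45001220703125), (66.94222259521484, 99.78289794921875), 17.557527542114258)
tray rect ((570.6009521484375, -134.8551025390625), (337.255859375, 330.2196044921875), 1.1289199590682983)
side handle 128 [497.7 312.3] 108.29618088337689 -47.92244133132619 41.52086436287542 95.36945078820976 mid [498.69160051 309.21700138]
 rect ((498.728759765625, 307.0331115722656), (66.82870483398438, 101.00061798095703), 18.382539749145508)
tray rect ((571.3822631835938, -136.1376495361328), (336.8169250488281, 326.99993896484375), 0.17984022200107574)
```

Run:
```python
from h import *
t=np.load("top0.npz");s=np.load("side0.npz")
o=np.array([559.7,-128.3]);y=np.radians(-2.6);R=np.array([[np.cos(y),-np.sin(y)],[np.sin(y),np.cos(y)]])
for n,f in(("top",t),("side",s)):
    P=pts(n,f['d']); L=P.copy(); L[...,:2]=(P[...,:2]-o)@R
    near=(abs(L[...,0])<140)&(abs(L[...,1])<140)
    print(n)
    q=L[near&(L[...,2]>10)&(L[...,2]<30)];
    print(" tray 10-30 pct",np.percentile(q,[.5,1,2,98,99,99.5],axis=0).round(1)[:,:2].tolist())
    for lo,hi in((44,60),(30,44)):
      for sg in(1,-1):
        q=L[near&(L[...,2]>lo)&(L[...,2]<hi)&(L[...,1]*sg>40)]
        for a,b in((-30,25),(38,72),(80,110)):
            w=q[(q[:,0]>a)&(q[:,0]<b)]
            if len(w)>3: print(lo,sg,(a,b),len(w),np.percentile(w[:,1],[2,10,50,90,98]).round(1),'x',w[:,0].min().round(),w[:,0].max().round())
    q=L[near&(L[...,2]>86)&(L[...,2]<110)];print(" rod",np.percentile(q,[2,50,98],axis=0).round(1).tolist())
    q=L[near&(L[...,2]>110)];print(" high",len(q),q.round(0)[:20].tolist())
    q=L[(abs(L[...,1])<12)&(L[...,2]>40)&(L[...,0]<10)&(L[...,0]>-130)];
    for w in q[np.argsort(q[:,0])][::6]: print("   sp",w.round(0))
```

```text
top
 tray 10-30 pct [[-122.0, -121.5], [-121.2, -120.5], [-119.1, -117.5], [109.8, 122.4], [111.7, 124.2], [129.4, 125.1]]
44 1 (-30, 25) 46 [79.  80.  83.8 88.6 89.6] x -28.0 25.0
44 1 (38, 72) 64 [68.5 70.2 81.5 88.4 89.4] x 38.0 72.0
44 1 (80, 110) 11 [78.6 81.1 84.3 87.4 87.6] x 82.0 93.0
44 -1 (-30, 25) 27 [-85.2 -84.4 -79.8 -75.2 -74.2] x -26.0 23.0
44 -1 (38, 72) 68 [-86.3 -84.  -77.2 -69.3 -68.4] x 39.0 72.0
44 -1 (80, 110) 13 [-86.3 -85.2 -80.3 -76.1 -74.9] x 80.0 91.0
30 1 (-30, 25) 28 [78.3 79.1 85.2 89.5 90.1] x -30.0 24.0
30 1 (38, 72) 18 [ 72.4  73.3  91.2  98.5 100.6] x 38.0 64.0
30 1 (80, 110) 5 [78.  78.1 81.2 87.8 89.5] x 85.0 93.0
30 -1 (-30, 25) 51 [-85.5 -84.8 -78.8 -74.7 -74.1] x -29.0 24.0
30 -1 (38, 72) 27 [-104.4 -102.5  -91.8  -68.3  -68.1] x 39.0 61.0
30 -1 (80, 110) 6 [-110.6  -98.8  -76.5  -74.7  -74.6] x 84.0 92.0
 rod [[-110.0, -85.4, 86.2], [-59.7, 3.6, 92.1], [-46.0, 97.0, 101.4]]
 high 19 [[-50.0, 4.0, 142.0], [-51.0, 2.0, 147.0], [-53.0, 4.0, 142.0], [-53.0, 1.0, 142.0], [-53.0, -1.0, 144.0], [-56.0, 6.0, 141.0], [-56.0, 4.0, 140.0], [-56.0, 1.0, 14
[... 2284 characters left out ...]
, 125.0], [-55.0, 6.0, 127.0]]
   sp [-118.    5.   89.]
   sp [-112.    5.   88.]
   sp [-106.    4.   87.]
   sp [-100.    4.   87.]
   sp [-93.  -1.  85.]
   sp [-87.   2.  88.]
   sp [-81.   4.  90.]
   sp [-75.   3.  88.]
   sp [-69.   6.  86.]
   sp [-66.   9.  94.]
   sp [-62.   7.  96.]
   sp [-59.   5.  98.]
   sp [-58.   2. 122.]
   sp [-57.  -1. 146.]
   sp [-56.   5. 112.]
   sp [-55.   1. 134.]
   sp [-53.   4.  96.]
   sp [-52.   4. 129.]
   sp [-50.  10.  94.]
   sp [-47.  10.  89.]
   sp [-44.   0.  83.]
   sp [-38.   3.  85.]
   sp [-31.   2.  83.]
   sp [-25.   2.  78.]
   sp [-19.   3.  84.]
   sp [-13.   3.  79.]
   sp [-6.  1. 81.]
   sp [-0.  4. 79.]
   sp [ 4. -4. 83.]
```

```bash
python3 -m inch '[[[3,-3.6,0,0,0,-6,0.6],[6.2,-7.2,0,0,0,-12,0.6],[9.3,-10.9,0,0,0,-18,0.6],[12.4,-14.5,0,0,0,-25,0.6],[15.5,-18.2,0,0,0,-31,0.6],[18.6,-21.8,0,0,0,-37,0.6],[21.7,-25.5,0,0,0,-43,0.6],[24.8,-29.1,0,0,0,-49.2,0.6]]]' 60; python3 -m inch '[[[0,0,0,0,0,0,0.6],[0,0,0,0,0,0,0.6]]]'
python3 - <<'E'
from h import *
s=robot.state();print(s['time_s'],np.round(s['tool_pos'],1),np.round(s['eef_rot'],3).tolist(),s['gripper_width'])
E
```

```text
time_s: 1.1
tool_pos: [499.2, 307.4, 227.9]
eef_rot: [[0.951, -0.001, -0.308], [0.308, -0.0, 0.951], [-0.001, -1.0, -0.0]]
force: [0.4, -0.1, 0.0]
gripper_width: 51.3
time_s: 1.35
tool_pos: [497.8, 309.3, 227.8]
eef_rot: [[0.95, -0.001, -0.312], [0.312, 0.0, 0.95], [-0.001, -1.0, 0.001]]
force: [-0.1, -0.1, -0.5]
gripper_width: 51.5
1.35 [497.8 309.3 227.8] [[0.95, -0.001, -0.312], [0.312, 0.0, 0.95], [-0.001, -1.0, 0.001]] 51.4573373951193
```

```bash
python3 -m inch '[[[0,0,-3,0,0,0,0.6],[0,0,-6,0,0,0,0.6],[0,0,-8,0,0,0,0.6],[0,0,-10,0,0,0,0.6],[0.1,0,-12,0,0,0,0.6],[0.1,0,-13.2,0,0,0,0.6],[0.1,0,-13.2,0,0,0,0.6]]]'
python3 - <<'E'
from h import *
for n in("top","side"):
    p,d=robot.get_image(n)
    u,v=proj(n,(498,309,95)).astype(int); crop(p,f"pics/g_{n}.png",max(u-50,0),max(v-50,0),u+50,v+50,5)
E
```

```text
time_s: 2.22
tool_pos: [498.3, 309.4, 95.4]
eef_rot: [[0.95, -0.002, -0.313], [0.313, -0.0, 0.95], [-0.002, -1.0, 0.0]]
force: [1.0, -0.3, 0.1]
gripper_width: 51.4
```

View pics/g_side.png

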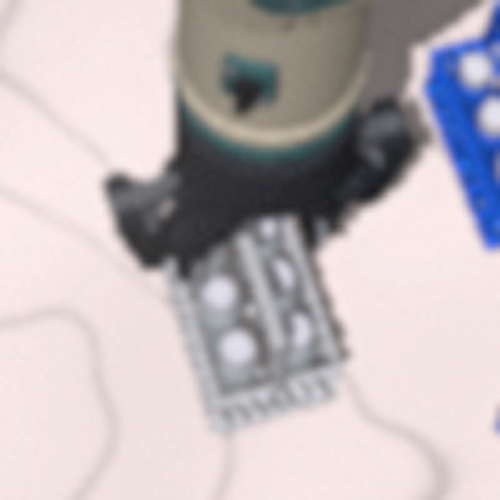

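The fingers straddle the handle of the grey basket, with the handle line in the crop centre, around (265,290). Next I close.

```bash
python3 -m inch '[[[0,0,0,0,0,0,0],[0,0,0,0,0,0,0],[0,0,0,0,0,0,0],[0,0,0,0,0,0,0],[0,0,0,0,0,0,0]]]' 80;  python3 -m inch '[[[0,0,0.5,0,0,0,0],[0,0,1.5,0,0,0,0],[0,0,3,0,0,0,0],[0,0,5,0,0,0,0],[0,0,7,0,0,0,0],[0,0,9,0,0,0,0],[0,0,11,0,0,0,0],[0,0,12,0,0,0,0]]]'
```

```text
time_s: 2.95
tool_pos: [499.6, 308.8, 96.2]
eef_rot: [[0.95, 0.0, -0.311], [0.311, 0.0, 0.95], [0.0, -1.0, 0.0]]
force: [-0.4, 1.1, -0.2]
gripper_width: -0.0
time_s: 3.95
tool_pos: [500.2, 309.1, 218.3]
eef_rot: [[0.95, 0.002, -0.311], [0.311, 0.002, 0.95], [0.003, -1.0, 0.001]]
force: [-0.1, 0.5, -0.1]
gripper_width: 0.2
```

Run:
```python
from h import *
for n in("top","side"):
    p,d=robot.get_image(n);np.savez(f"{n}1.npz",p=p,d=d)
    u,v=proj(n,(498,309,95)).astype(int); crop(p,f"pics/m_{n}.png",max(u-60,0),max(v-60,0),u+60,v+60,5)
    P=pts(n,d)
    M=(P[...,0]>430)&(P[...,0]<570)&(P[...,1]>230)&(P[...,1]<390)
    q=P[M&(P[...,2]>75)&(P[...,2]<120)]; print(n,len(q),q.mean(0).round(1),np.percentile(q[:,2],[5,50,95]).round(1))
    q=P[M&(P[...,2]>30)&(P[...,2]<75)]; print(n,cv2.minAreaRect(q[:,:2].astype(np.float32)))
```

```text
top 80 [501.1 300.3  94.7] [88.5 95.  99.3]
top ((498.3406066894531, 309.4201965332031), (66.12269592285156, 100.61078643798828), 19.02019500732422)
side 138 [497.6 312.7  94.3] [81.6 95.6 98. ]
side ((498.91571044921875, 307.57958984375), (65.90397644042969, 100.09266662597656), 18.45826530456543)
```

View pics/m_top.png

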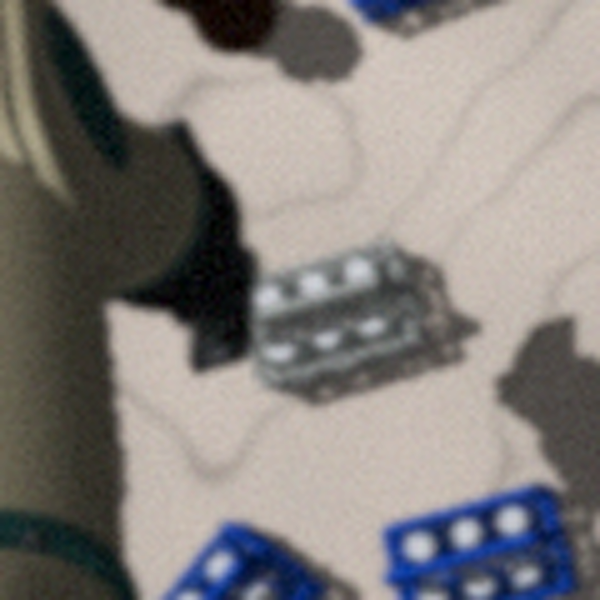

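View pics/m_side.png

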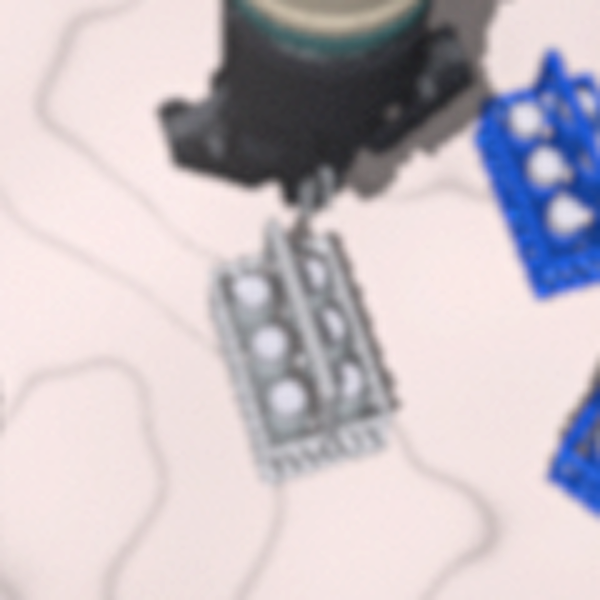

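Run:
```python
from h import *
s=robot.state();print(np.round(s['tool_pos'],1),np.round(s['eef_rot'],3).tolist())
for n in("top","side"):
    u0=proj(n,(498,309,95)).astype(int)-60
    for z in(196,218,240,300): print(n,z,proj(n,(500,309,z)).round(1),"crop",((proj(n,(500,309,z))-np.maximum(u0,0))*5).round())
    f=np.load(n+"1.npz");P=pts(n,f['d']);q=P[(P[...,2]>185)&(P[...,2]<215)&(abs(P[...,0]-500)<80)&(abs(P[...,1]-309)<120)]
    print(len(q),q.mean(0),q.min(0),q.max(0))
    cv2.imwrite(f"pics/f_{n}.png",f['p'][:,:,::-1])
```

```text
[500.2 309.1 217.8] [[0.95, 0.002, -0.311], [0.311, 0.002, 0.95], [0.003, -1.0, 0.001]]
top 196 [134.7 202.6] crop [254. 273.]
top 218 [132.4 201.5] crop [242. 268.]
top 240 [130.1 200.3] crop [230. 262.]
top 300 [123.1 196.8] crop [196. 244.]<stdin>:7: RuntimeWarning: Mean of empty slice.
  ret = um.true_divide(
Traceback (most recent call last):
ValueError: zero-size array to reduction operation minimum which has no identity
```

Run:
```python
from h import *
for n in("top","side"):
    u0=proj(n,(498,309,95)).astype(int)-60
    for z in(196,218,240): print(n,z,proj(n,(500,309,z)).round(1),"crop",((proj(n,(500,309,z))-np.maximum(u0,0))*5).round())
    f=np.load(n+"1.npz");P=pts(n,f['d'])
    for a in range(120,340,20):
        q=P[(P[...,2]>a)&(P[...,2]<a+20)&(abs(P[...,0]-500)<100)&(abs(P[...,1]-309)<150)]
        if len(q): print(a,len(q),q.mean(0).round(),q.min(0).round(),q.max(0).round())
    cv2.imwrite(f"pics/f_{n}.png",cv2.resize(f['p'][:,:,::-1],None,fx=1.5,fy=1.5))
```

```text
top 196 [134.7 202.6] crop [254. 273.]
top 218 [132.4 201.5] crop [242. 268.]
top 240 [130.1 200.3] crop [230. 262.]
220 14 [499. 301. 233.] [489. 299. 228.] [512. 307. 239.]
240 11 [499. 300. 248.] [489. 298. 240.] [507. 301. 258.]
260 26 [481. 297. 274.] [468. 288. 263.] [497. 302. 280.]
280 38 [481. 293. 290.] [454. 283. 280.] [554. 316. 300.]
300 125 [476. 298. 313.] [438. 279. 301.] [562. 329. 320.]
320 45 [463. 296. 330.] [454. 289. 320.] [478. 304. 340.]
side 196 [269.1 292.2] crop [306. 216.]
side 218 [269.5 287.9] crop [307. 195.]
side 240 [269.9 283.4] crop [309. 172.]
220 35 [499. 317. 234.] [485. 310. 226.] [514. 321. 240.]
240 41 [500. 318. 249.] [485. 310. 240.] [512. 321. 260.]
260 146 [502. 318. 273.] [461. 301. 260.] [533. 332. 280.]
280 174 [497. 319. 291.] [449. 298. 280.] [546. 336. 300.]
300 311 [502. 316. 312.] [438. 280. 300.] [560. 339. 320.]
320 120 [522. 321. 328.] [450. 290. 320.] [550. 333. 340.]
```

View pics/f_side.png

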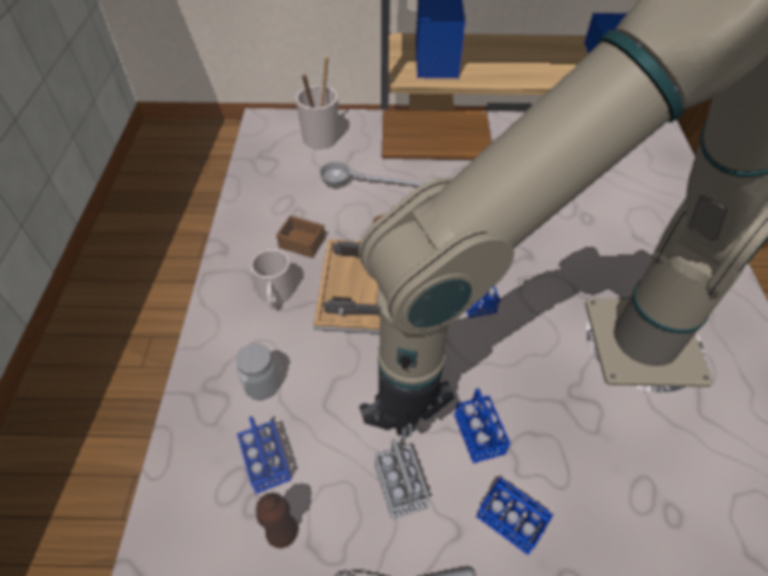

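View pics/f_top.png

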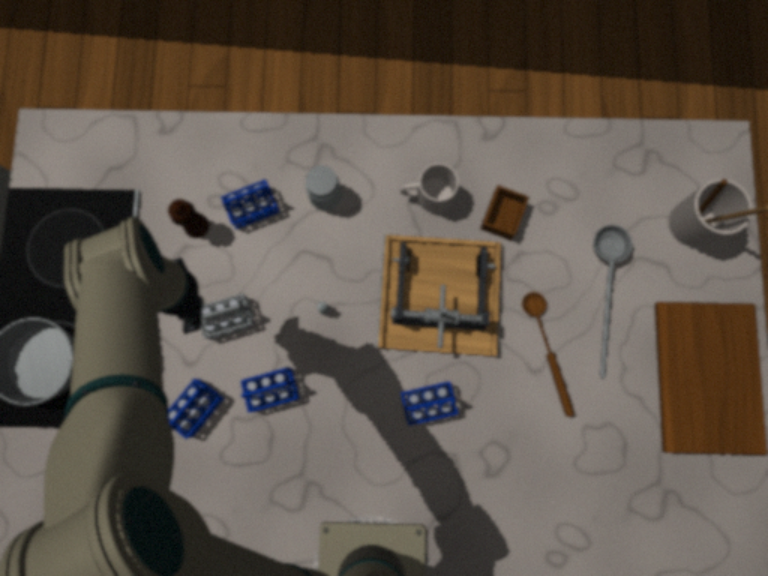

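Run:
```python
from h import *
f=np.load("side1.npz");P=pts("side",f['d'])
for v in range(272,300,2): print(v,[f"{P[v,u,2]:.0f}/{f['p'][v,u].sum()//3}" for u in range(262,282,2)])
c=robot.camera_model("side");print(c['T'][:3,3] if hasattr(c['T'],'shape') else '')
crop(f['p'],"pics/z_side.png",245,260,305,310,12)
f=np.load("top1.npz");P=pts("top",f['d'])
crop(f['p'],"pics/z_top.png",85,170,155,230,10)
```

```text
272 ['352/39', '358/39', '359/38', '360/37', '363/38', '364/35', '365/35', '363/34', '363/32', '363/31']
274 ['316/38', '313/38', '328/38', '355/37', '357/35', '357/35', '357/35', '355/33', '355/31', '310/30']
276 ['308/38', '304/39', '322/37', '319/37', '315/35', '272/32', '287/32', '298/32', '300/32', '299/31']
278 ['276/43', '275/39', '307/35', '307/36', '302/33', '268/31', '283/33', '295/30', '290/34', '291/48']
280 ['277/44', '274/37', '298/36', '297/37', '293/33', '262/32', '275/32', '274/31', '273/42', '1/76']
282 ['276/37', '268/36', '291/34', '276/34', '271/35', '261/62', '266/51', '270/36', '1/61', '-1/81']
284 ['274/54', '250/37', '268/34', '270/43', '262/56', '260/80', '254/79', '244/54', '1/73', '1/78']
286 ['2/140', '240/75', '248/37', '247/74', '253/80', '248/71', '246/82', '234/86', '-4/97', '0/74']
288 ['-1/165', '0/105', '237/40', '237/81', '243/80', '239/72', '236/118', '-1/151', '-2/151', '-0/110']
290 ['2/168', '1/146', '1/110', '230/98', '230/88', '226/104', '0/145', '0/166', '1/166', '2/162']
292 ['0/151', '2/162', '1/147', '-2/99', '-1/128', '4/160', '-3/166', '1/166', '-1/166', '4/165']
294 ['95/136', '96/141', '-1/117', '-4/86', '-1/138', '1/163', '1/157', '-1/164', '3/166', '4/166']
296 ['94/126', '95/124', '-4/85', '3/86', '1/119', '47/139', '1/102', '3/141', '-2/166', '1/166']
298 ['68/113', '97/132', '44/87', '47/88', '45/119', '34/147', '48/111', '-1/122', '3/166', '2/166']
[528.47614272 654.30890628 972.81084284]
```

View pics/z_side.png

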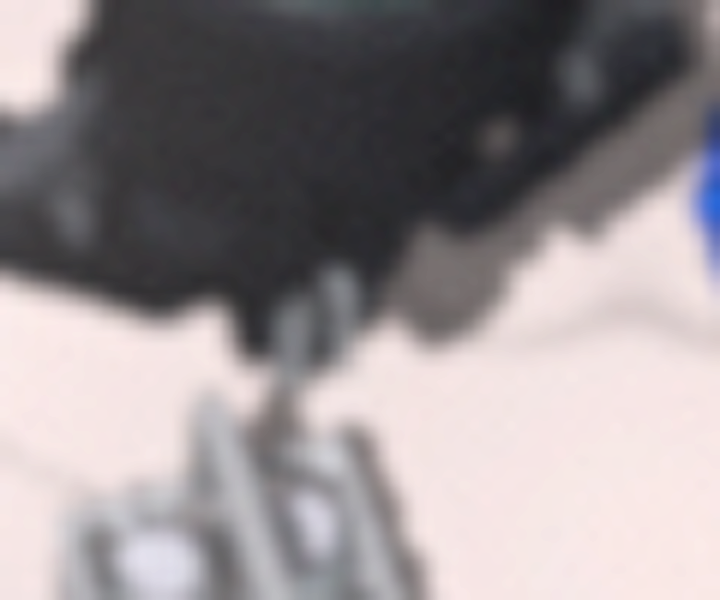

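View pics/z_top.png

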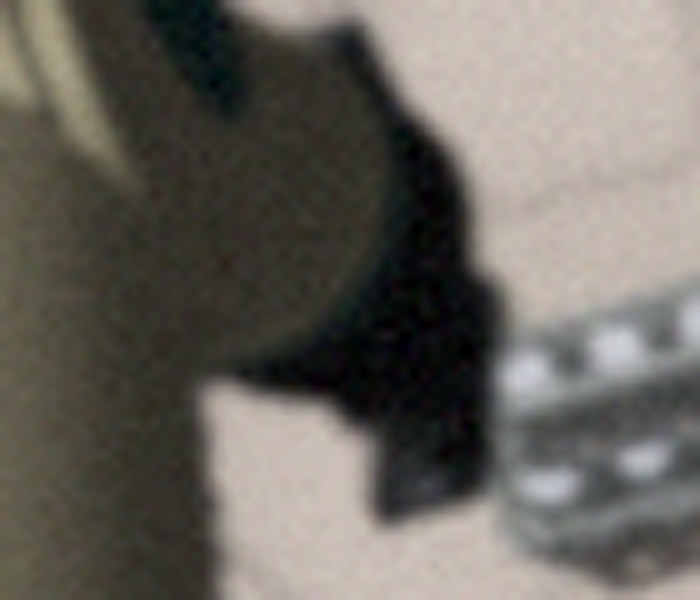

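```bash
python3 -m inch '[[[-0.1,0,0,0,0,0,0.6],[-0.1,0,-3,0,0,0,0.6],[-0.1,0,-6,0,0,0,0.6],[-0.1,0,-9,0,0,0,0.6],[-0.1,0,-11,0,0,0,0.6],[-0.1,0,-13,0,0,0,0.6],[-0.1,0,-14,0,0,0,0.6],[-0.1,0,-14.6,0,0,0,0.6]]]';python3 -m inch '[[[0,0,-0.3,0,0,0,0.6],[0,0,-0.6,0,0,0,0.6],[0,0,-0.6,0,0,0,0.6]]]'
```

```text
time_s: 5.05
tool_pos: [498.3, 308.6, 69.5]
eef_rot: [[0.95, -0.001, -0.311], [0.311, -0.001, 0.95], [-0.001, -1.0, -0.0]]
force: [-0.8, -0.3, 0.2]
gripper_width: 51.4
time_s: 5.42
tool_pos: [498.7, 308.9, 64.4]
eef_rot: [[0.95, 0.0, -0.311], [0.311, 0.0, 0.95], [0.0, -1.0, 0.0]]
force: [-0.3, -0.8, 0.8]
gripper_width: 51.3
```

```bash
python3 -m inch '[[[0,0,0,0,0,0,0],[0,0,0,0,0,0,0],[0,0,0,0,0,0,0],[0,0,0,0,0,0,0],[0,0,0,0,0,0,0],[0,0,0,0,0,0,0]]]' 80
```

```text
time_s: 6.18
tool_pos: [499.0, 309.0, 64.4]
eef_rot: [[0.95, 0.001, -0.311], [0.311, 0.0, 0.95], [0.001, -1.0, 0.0]]
force: [1.0, 1.1, 2.4]
gripper_width: 5.7
```

```bash
python3 -m inch '[[[0,0,0.3,0,0,0,0],[0,0,1,0,0,0,0],[0,0,2,0,0,0,0],[0,0,3,0,0,0,0],[0,0,3.5,0,0,0,0],[0,0,3.5,0,0,0,0]]]'
python3 - <<'E'
from h import *
p,d=robot.get_image("side");u,v=proj("side",(498,309,95)).astype(int); crop(p,"pics/l_side.png",u-50,v-60,u+50,v+40,6)
E
```

```text
time_s: 6.92
tool_pos: [498.9, 309.0, 99.8]
eef_rot: [[0.95, 0.001, -0.311], [0.311, 0.001, 0.95], [0.001, -1.0, 0.0]]
force: [-0.4, -0.3, -3.5]
gripper_width: 5.3
```

View pics/l_side.png

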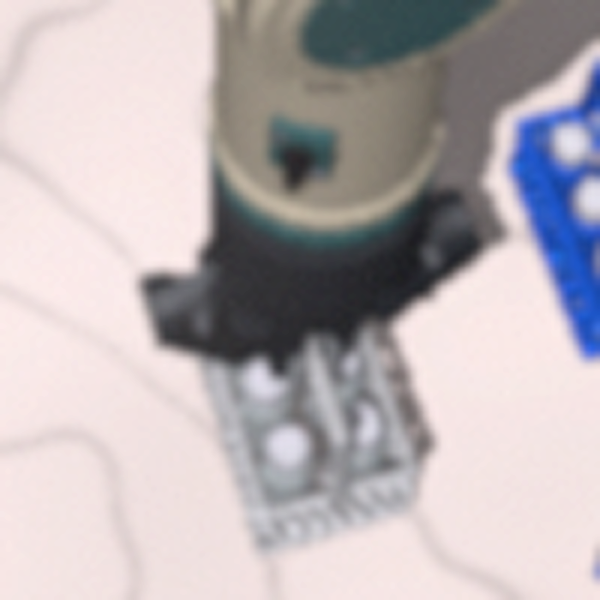

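Run:
```python
from h import *
s=robot.state();print(s['gripper_width'],np.round(s['force'],2))
p,d=robot.get_image("side");P=pts("side",d);u,v=proj("side",(498,309,95)).astype(int)
M=(abs(P[...,0]-498)<70)&(abs(P[...,1]-309)<90)&(P[...,2]>6)
h,e=np.histogram(P[M][:,2],bins=range(6,250,6));print(list(zip(e,h)))
q=P[M&(P[...,2]>62)&(P[...,2]<84)&(p.sum(-1)>200)];print(cv2.minAreaRect(q[:,:2].astype(np.float32)))
q=P[M&(p.sum(-1)<160)&(P[...,2]>60)];print("dark finger",np.percentile(q[:,2],[0,1,3,5,10]))
```

```text
5.422634573879931 [ 0.6  -0.37 -3.77]
[(np.int64(6), np.int64(4)), (np.int64(12), np.int64(0)), (np.int64(18), np.int64(0)), (np.int64(24), np.int64(0)), (np.int64(30), np.int64(3)), (np.int64(36), np.int64(107)), (np.int64(42), np.int64(28)), (np.int64(48), np.int64(51)), (np.int64(54), np.int64(49)), (np.int64(60), np.int64(47)), (np.int64(66), np.int64(49)), (np.int64(72), np.int64(74)), (np.int64(78), np.int64(186)), (np.int64(84), np.int64(41)), (np.int64(90), np.int64(99)), (np.int64(96), np.int64(4)), (np.int64(102), np.int64(4)), (np.int64(108), np.int64(12)), (np.int64(114), np.int64(19)), (np.int64(120), np.int64(14)), (np.int64(126), np.int64(58)), (np.int64(132), np.int64(20)), (np.int64(138), np.int64(9)), (np.int64(144), np.int64(18)), (np.int64(150), np.int64(31)), (np.int64(156), np.int64(50)), (np.int64(162), np.int64(28)), (np.int64(168), np.int64(35)), (np.int64(174), np.int64(38)), (np.int64(180), np.int64(33)), (np.int64(186), np.int64(46)), (np.int64(192), np.int64(100)), (np.int64(198), np.int64(77)), (np.int64(204), np.int64(30)), (np.int64(210), np.int64(18)), (np.int64(216), np.int64(17)), (np.int64(222), np.int64(5)), (np.int64(228), np.int64(8)), (np.int64(234), np.int64(37)), (np.int64(240), np.int64(38))]
((493.8792419433594, 321.6358642578125), (66.095947265625, 70.31517028808594), 17.9526309967041)
dark finger [114.97032058 142.07423753 153.56533458 158.37383378 170.33686189]
```

```bash
python3 -m inch '[[[0,0,1,0,0,0,0],[0,0,2.5,0,0,0,0],[0,0,4.5,0,0,0,0],[0.5,-1,6.5,0,0,0,0],[1,-3,7,0,0,-2,0],[1.8,-6,7,0,0,-3,0],[2.6,-9,7,0,0,-5,0],[3.4,-12,7,0,0,-6.5,0]]]'; python3 -m inch '[[[1,-3,0,0,0,-1.5,0],[2,-6,0,0,0,-3,0],[3,-9.5,0,0,0,-5,0],[4,-13,0,0,0,-6.5,0],[5,-16.5,0,0,0,-8.5,0],[6,-20,0,0,0,-10,0],[6.7,-23,0,0,0,-12,0],[7.2,-25,0,0,0,-13,0]]]'; python3 -m inch '[[[0.4,-2,0,0,0,-0.6,0],[0.7,-4,0,0,0,-1.0,0],[1,-5.9,0,0,0,-1.2,0],[1,-6.9,0,0,0,-1.2,0],[1,-6.9,0,0,0,-1.2,0],[1,-6.9,0,0,0,-1.2,0]]]'
python3 - <<'E'
from h import *
for n in("top","side"):
    p,d=robot.get_image(n)
    np.savez(f"{n}2.npz",p=p,d=d)
    u,v=proj(n,(615,-130,120)).astype(int); crop(p,f"pics/a_{n}.png",u-60,v-60,u+60,v+60,5)
s=robot.state();print(np.round(s['tool_pos'],1),np.round(s['eef_rot'],3).tolist())
E
```

```text
time_s: 8.02
tool_pos: [532.5, 186.2, 169.2]
eef_rot: [[0.98, -0.0, -0.198], [0.198, -0.001, 0.98], [-0.001, -1.0, -0.001]]
force: [-0.0, -1.0, -3.3]
gripper_width: 5.4
time_s: 9.02
tool_pos: [603.9, -64.4, 169.1]
eef_rot: [[1.0, -0.001, 0.028], [-0.028, -0.001, 1.0], [-0.001, -1.0, -0.001]]
force: [-0.7, -0.1, -3.0]
gripper_width: 5.3
time_s: 9.78
tool_pos: [614.5, -129.0, 169.1]
eef_rot: [[0.999, -0.0, 0.044], [-0.044, 0.001, 0.999], [-0.0, -1.0, 0.001]]
force: [-0.6, 0.6, -3.7]
gripper_width: 5.3
[ 614.7 -128.9  169.2] [[0.999, -0.0, 0.043], [-0.043, 0.001, 0.999], [-0.0, -1.0, 0.001]]
```

View pics/a_top.png

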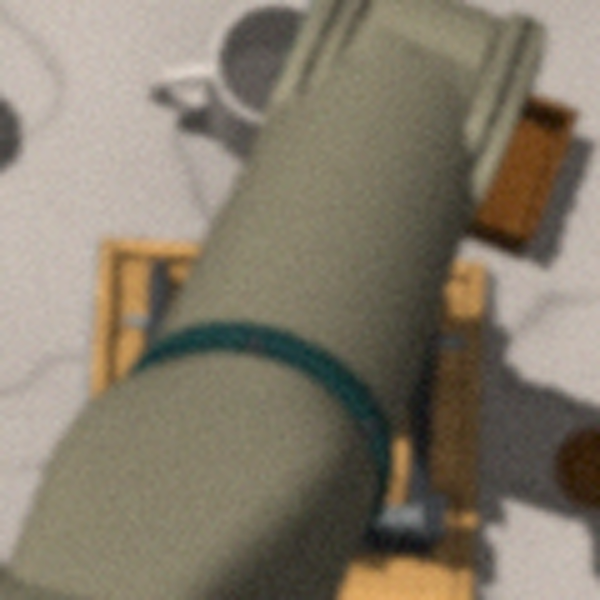

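View pics/a_side.png

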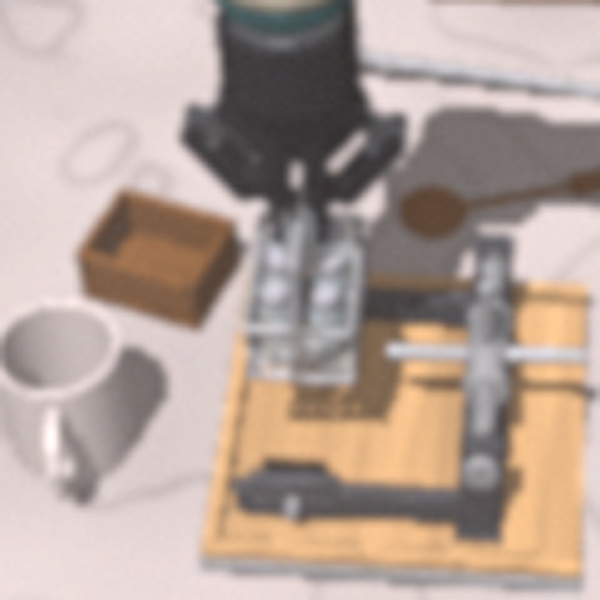

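```bash
python3 -m inch '[[[0,0,-1.5,0,0,0,0],[0,0,-3,0,0,0,0],[0,0,-4.5,0,0,0,0],[0,0,-6,0,0,0,0],[0,0,-7,0,0,0,0],[0,0,-8,0,0,0,0],[0,0,-8.5,0,0,0,0],[0,0,-8.5,0,0,0,0]]]'
python3 - <<'E'
from h import *
n="side"
p,d=robot.get_image(n)
u,v=proj(n,(615,-130,40)).astype(int); crop(p,f"pics/b_{n}.png",u-60,v-60,u+60,v+60,5)
E
```

```text
time_s: 10.88
tool_pos: [614.5, -130.2, 84.0]
eef_rot: [[0.999, -0.0, 0.045], [-0.045, 0.0, 0.999], [-0.0, -1.0, 0.0]]
force: [-0.8, 0.3, -3.9]
gripper_width: 5.3
```

View pics/b_side.png

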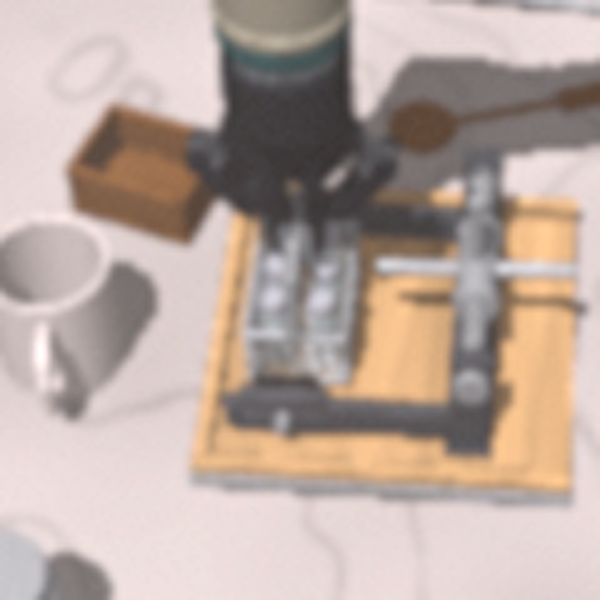

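```bash
python3 -m inch '[[[0,0,-0.3,0,0,0,0],[0,0,-0.5,0,0,0,0],[0,0,-0.7,0,0,0,0],[0,0,-0.7,0,0,0,0]]]'; python3 -m inch '[[[0,0,-0.1,0,0,0,0],[0,0,-0.1,0,0,0,0]]]'
```

```text
time_s: 11.42
tool_pos: [614.5, -130.1, 77.1]
eef_rot: [[0.999, -0.0, 0.045], [-0.045, 0.0, 0.999], [-0.0, -1.0, 0.0]]
force: [0.1, -0.1, -3.7]
gripper_width: 5.0
time_s: 11.68
tool_pos: [614.6, -130.3, 76.5]
eef_rot: [[0.999, 0.0, 0.045], [-0.045, 0.0, 0.999], [0.0, -1.0, 0.0]]
force: [-0.4, -0.1, -1.3]
gripper_width: 5.6
```

Touchdown felt. Releasing partway.

```bash
python3 -m inch '[[[0,0,-0.1,0,0,0,0],[0,0,-0.1,0,0,0,0.3],[0,0,-0.1,0,0,0,0.4],[0,0,-0.1,0,0,0,0.4],[0,0,-0.1,0,0,0,0.4],[0,0,-0.1,0,0,0,0.4]]]'; python3 -m inch '[[[0,0,1,0,0,0,0.4],[0,0,3,0,0,0,0.4],[0,0,5,0,0,0,0.4],[0,0,8,0,0,0,0.4],[0,0,11,0,0,0,0.4],[0,0,14,0,0,0,0.4],[-3,0,15,0,0,0,0],[-6,0,15,0,0,0,0]]]'
python3 - <<'E'
from h import *
for n in("top","side"):
    p,d=robot.get_image(n);np.savez(f"{n}3.npz",p=p,d=d)
    u,v=proj(n,(575,-130,40)).astype(int); crop(p,f"pics/d_{n}.png",u-60,v-60,u+60,v+60,5)
    P=pts(n,d);o=np.array([559.8,-126.5]);y=np.radians(-2.6);R=np.array([[np.cos(y),-np.sin(y)],[np.sin(y),np.cos(y)]])
    L=P.copy(); L[...,:2]=(P[...,:2]-o)@R
    q=L[(abs(L[...,0]-55)<45)&(abs(L[...,1])<62)&(L[...,2]>40)&(L[...,2]<66)];print(n,len(q),cv2.minAreaRect(q[:,:2].astype(np.float32)))
    q=L[(abs(L[...,0]-55)<45)&(abs(L[...,1])<62)&(L[...,2]>95)&(L[...,2]<116)];print(n,len(q),q.mean(0) if len(q) else 0)
E
```

```text
time_s: 12.42
tool_pos: [614.6, -130.2, 75.2]
eef_rot: [[0.999, 0.0, 0.045], [-0.045, 0.0, 0.999], [0.0, -1.0, 0.0]]
force: [0.5, -0.9, 0.1]
gripper_width: 34.3
time_s: 13.42
tool_pos: [554.7, -130.6, 227.0]
eef_rot: [[0.999, 0.003, 0.045], [-0.045, -0.001, 0.999], [0.003, -1.0, -0.0]]
force: [0.1, 0.3, -0.8]
gripper_width: 0.1
top 58 ((56.243797302246094, 43.557273864746094), (26.422889709472656, 66.37242126464844), 72.90699005126953)
top 15 [ 54.00344549  37.62963012 105.69854515]
side 298 ((54.152427673339844, -1.4548454284667969), (65.4942398071289, 100.96248626708984), 0.4632088541984558)
side 66 [ 53.88931634   4.46876419 106.50796097]
```

View pics/d_side.png

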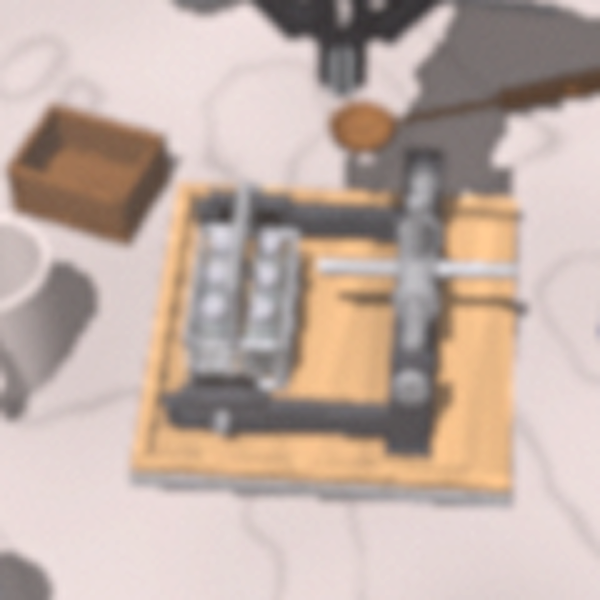

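```bash
python3 -m inch '[[[-3,0.3,0,0,0,0,0],[-6,0.6,0,0,0,0,0],[-8.7,0.8,0,0,0,0,0],[-8.7,0.8,-3,0,0,0,0],[-8.7,0.8,-6,0,0,0,0],[-8.7,0.8,-9,0,0,0,0],[-8.7,0.8,-10.8,0,0,0,0],[-8.7,0.8,-10.8,0,0,0,0]]]'
python3 - <<'E'
from h import *
n="side"
p,d=robot.get_image(n);P=pts(n,d)
u,v=proj(n,(500,-125,90)).astype(int); crop(p,f"pics/e_{n}.png",u-50,v-50,u+50,v+40,6)
o=np.array([559.8,-126.5]);y=np.radians(-2.6);R=np.array([[np.cos(y),-np.sin(y)],[np.sin(y),np.cos(y)]])
L=P.copy(); L[...,:2]=(P[...,:2]-o)@R
q=L[(abs(L[...,0]+92)<25)&(abs(L[...,1])<30)&(L[...,2]>105)&(L[...,2]<165)];
for a in range(105,165,10):
    w=q[(q[:,2]>a)&(q[:,2]<a+10)]
    if len(w):print(a,len(w),w.min(0).round(),w.max(0).round())
s=robot.state();print(np.round((s['tool_pos'][:2]-o)@R,1),s['tool_pos'][2])
E
```

```text
time_s: 14.52
tool_pos: [467.6, -122.1, 116.5]
eef_rot: [[0.999, -0.002, 0.045], [-0.045, 0.0, 0.999], [-0.002, -1.0, 0.0]]
force: [-0.0, -0.7, 1.2]
gripper_width: -0.1
125 17 [-106.    4.  126.] [-82.  12. 135.]
135 19 [-106.    4.  135.] [-82.  12. 145.]
145 20 [-105.    4.  145.] [-81.  12. 155.]
155 26 [-113.   -8.  155.] [-75.  14. 165.]
[-91.8  -0. ] 117.31313743687748
```

View pics/e_side.png

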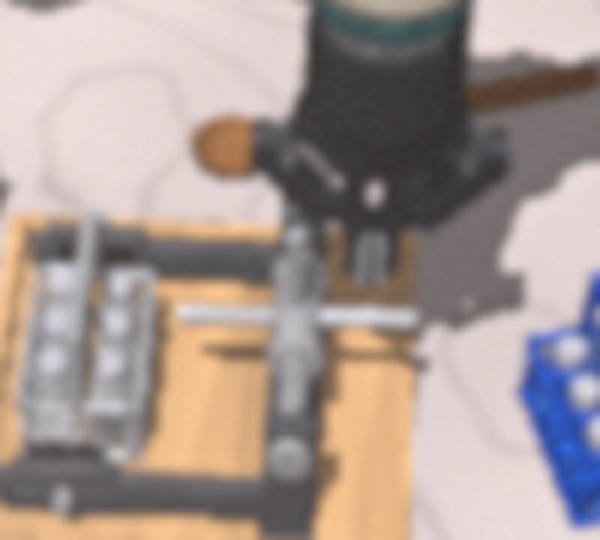

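```bash
python3 -m inch '[[[0.8,-0.03,0.1,0,0,0,0],[1.5,-0.07,0.1,0,0,0,0],[2.1,-0.1,0.1,0,0,0,0],[2.65,-0.12,0.1,0,0,0,0]]]'; python3 -m inch '[[[0.4,-0.02,-0.1,0,0,0,0],[0.8,-0.04,-0.2,0,0,0,0],[1.15,-0.05,-0.3,0,0,0,0],[1.15,-0.05,-0.3,0,0,0,0]]]'
```

```text
time_s: 15.08
tool_pos: [491.3, -123.1, 118.2]
eef_rot: [[0.999, -0.006, 0.045], [-0.045, 0.002, 0.999], [-0.006, -1.0, 0.001]]
force: [-7.2, 0.3, 5.3]
gripper_width: 0.3
time_s: 15.58
tool_pos: [504.0, -123.8, 115.4]
eef_rot: [[0.999, -0.003, 0.045], [-0.045, 0.001, 0.999], [-0.003, -1.0, 0.001]]
force: [-4.0, 0.8, 5.5]
gripper_width: -0.0
```

```bash
python3 -m inch '[[[0.55,-0.03,-0.3,0,0,0,0],[1.0,-0.05,-0.6,0,0,0,0],[1.4,-0.06,-1.0,0,0,0,0],[1.8,-0.08,-1.45,0,0,0,0],[2.1,-0.1,-1.95,0,0,0,0],[2.4,-0.11,-2.5,0,0,0,0],[2.55,-0.12,-3.0,0,0,0,0],[2.65,-0.12,-3.5,0,0,0,0]]]'
cat > look.py <<'E'
from h import *
import sys
o=np.array([559.8,-126.5]);y=np.radians(-2.6);R=np.array([[np.cos(y),-np.sin(y)],[np.sin(y),np.cos(y)]])
def look(tag,top=False):
    for n in (("side","top") if top else ("side",)):
        p,d=robot.get_image(n);P=pts(n,d)
        u,v=proj(n,(540,-127,60)).astype(int); crop(p,f"pics/{tag}_{n}.png",u-60,v-60,u+60,v+50,5)
        L=P.copy(); L[...,:2]=(P[...,:2]-o)@R
        np.savez(f"{tag}_{n}.npz",p=p,d=d)
        q=L[(abs(L[...,1])<7)&(np.hypot(L[...,0]+60,L[...,2]-82)<66)&(np.hypot(L[...,0]+60,L[...,2]-82)>22)]
        # fold spoke angle mod 90 (surface ~ +-5 mm noise averages by circular mean)
        a=np.degrees(np.arctan2(q[:,0]+60,q[:,2]-82));print(n,"spoke pts deg hist",[(int(e),int(h)) for h,e in zip(*np.histogram(a,bins=range(-130,131,10))) if h])
        q=L[(L[...,2]>44)&(L[...,2]<60)]
        for sg in(1,-1):
            w=q[(q[:,0]>-30)&(q[:,0]<15)&(abs(q[:,1]*sg-70)<30)]
            if len(w): print(" jaw",sg,len(w),np.percentile(w[:,1],[3,50,97]).round(1))
    s=robot.state();print("tcp tray",np.round((s['tool_pos'][:2]-o)@R,1),round(s['tool_pos'][2],1),np.round(s['force'],1),s['time_s'])
look(sys.argv[1],len(sys.argv)>2)
E
python3 look.py p1
```

```text
time_s: 16.58
tool_pos: [532.7, -125.3, 85.5]
eef_rot: [[0.999, 0.001, 0.045], [-0.045, 0.002, 0.999], [0.001, -1.0, 0.002]]
force: [-13.3, 3.6, 79.7]
gripper_width: -0.2
side spoke pts deg hist [(-100, 22), (-90, 14), (-80, 1), (-10, 10), (0, 12), (10, 9), (20, 3), (30, 10), (40, 7), (50, 5), (60, 3), (70, 11), (80, 14)]
 jaw 1 35 [69.8 74.8 81.9]
 jaw -1 2 [-74.3 -72.9 -71.5]
tcp tray [-25.8  -0.3] 85.8 [ 0.5  2.4 33.4] 16.625
```

View pics/p1_side.png

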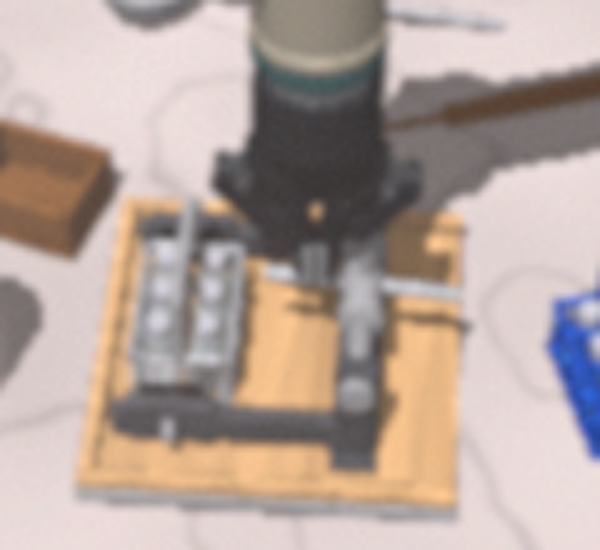

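```bash
python3 -m inch '[[[0,0,1,0,0,0,0],[0,0,3,0,0,0,0],[0,0,6,0,0,0,0],[-2,0.1,9,0,0,0,0],[-4,0.2,9,0,0,0,0]]]'; python3 look.py p2 t; python3 -c "
from h import *
print(np.round(robot.state()['joint_positions'],2))"
```

```text
time_s: 17.25
tool_pos: [493.5, -123.5, 172.3]
eef_rot: [[0.999, 0.005, 0.045], [-0.045, -0.001, 0.999], [0.005, -1.0, -0.001]]
force: [0.3, -0.6, -0.7]
gripper_width: -0.6
side spoke pts deg hist [(-100, 17), (-90, 21), (-10, 23), (0, 14), (10, 1), (70, 21), (80, 22)]
 jaw 1 30 [71.4 76.3 80.1]
 jaw -1 19 [-82.8 -78.6 -70.1]
top spoke pts deg hist []
 jaw 1 24 [71.3 77.7 82. ]
tcp tray [-69.5   0.4] 170.7 [-0.2 -1.  -0. ] 17.35
[-0.03  0.53  0.32  1.98 -0.26  0.68  0.41]
```

View pics/p2_side.png

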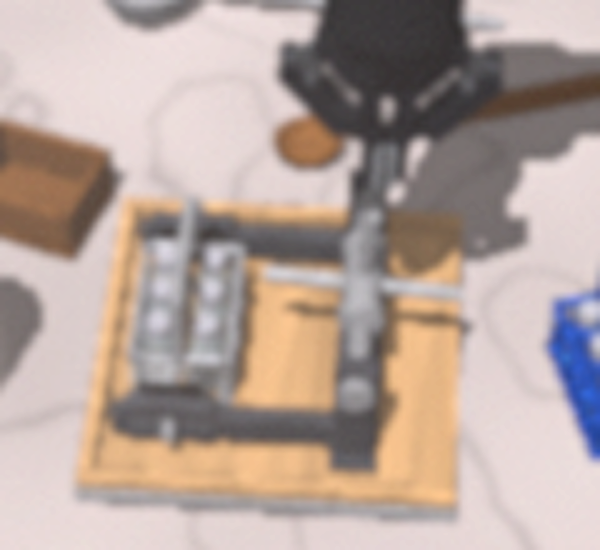

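```bash
python3 -m inch '[[[-0.5,0,0,0,0,10,0],[-1,0,0,0,0,20,0],[-1.5,0,0,0,0,30,0],[-2,0,0,0,0,40,0],[-2.4,0,0,0,0,50,0],[-2.6,0.1,0,0,0,60,0],[-2.6,0.1,0,0,0,70,0],[-2.6,0.1,0,0,0,80,0]]]'; python3 -m inch '[[[0,0,0,0,0,10,0],[0,0,0,0,0,10,0],[0,0,-1,0,0,10,0],[0,0,-3,0,0,10,0],[0,0,-5.2,0,0,10,0],[0,0,-5.2,0,0,10,0]]]';python3 look.py p3; python3 -c "
from h import *
print(np.round(robot.state()['joint_positions'],2))"
```

```text
time_s: 18.35
tool_pos: [467.1, -122.1, 169.9]
eef_rot: [[0.212, 0.0, -0.977], [0.977, 0.0, 0.212], [0.0, -1.0, -0.0]]
force: [-0.6, 0.2, -0.2]
gripper_width: -0.2
time_s: 19.1
tool_pos: [464.8, -121.8, 116.5]
eef_rot: [[0.046, -0.004, -0.999], [0.999, 0.001, 0.046], [0.0, -1.0, 0.004]]
force: [-0.2, -0.1, 0.1]
gripper_width: -0.0
side spoke pts deg hist [(-100, 17), (-90, 20), (-80, 1), (-50, 3), (-40, 3), (-30, 6), (-10, 23), (0, 12), (10, 1), (70, 18), (80, 25)]
 jaw 1 30 [70.5 74.5 82.9]
 jaw -1 24 [-81.9 -77.2 -73.6]
tcp tray [-94.3   0.3] 117.5 [ 0.6 -0.3  0.9] 19.15
[ 0.28  0.57 -0.12  2.08  0.13  0.5   1.59]
```

View pics/p3_side.png

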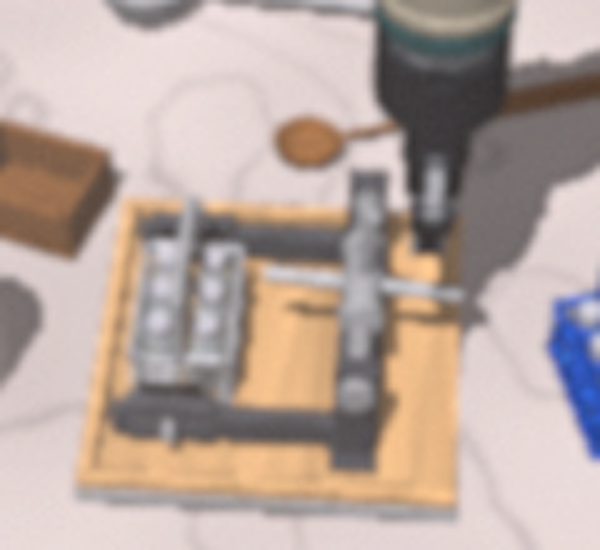

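```bash
python3 -m inch '[[[0.8,-0.03,0.1,0,0,0,0],[1.5,-0.07,0.1,0,0,0,0],[2.0,-0.1,0.1,0,0,0,0],[2.5,-0.12,0.1,0,0,0,0],[3.0,-0.14,0.1,0,0,0,0],[3.6,-0.16,-0.1,0,0,0,0],[4.15,-0.19,-0.2,0,0,0,0]]]'; python3 -m inch '[[[0.5,-0.02,-0.3,0,0,0,0],[1.0,-0.04,-0.65,0,0,0,0],[1.45,-0.06,-1.05,0,0,0,0],[1.85,-0.08,-1.5,0,0,0,0]]]'; python3 -m inch '[[[0.15,-0.0,-0.3,0,0,0,0],[0.3,-0.01,-0.6,0,0,0,0],[0.45,-0.02,-0.9,0,0,0,0],[0.55,-0.02,-1.15,0,0,0,0]]]'; python3 look.py p4
```

```text
time_s: 20.02
tool_pos: [504.3, -124.6, 116.2]
eef_rot: [[0.046, -0.007, -0.999], [0.999, -0.0, 0.046], [-0.001, -1.0, 0.007]]
force: [-7.5, -0.9, 5.2]
gripper_width: -0.0
time_s: 20.52
tool_pos: [525.1, -125.5, 102.0]
eef_rot: [[0.046, -0.002, -0.999], [0.999, -0.001, 0.046], [-0.001, -1.0, 0.002]]
force: [-5.4, -0.3, 7.4]
gripper_width: 0.2
time_s: 21.02
tool_pos: [531.2, -125.8, 90.7]
eef_rot: [[0.046, -0.001, -0.999], [0.999, -0.001, 0.046], [-0.001, -1.0, 0.001]]
force: [-3.5, -1.1, 9.2]
gripper_width: -0.3
side spoke pts deg hist [(-110, 11), (-100, 25), (-20, 9), (-10, 24), (0, 3), (30, 1), (40, 2), (50, 3), (60, 3), (70, 26), (80, 3)]
 jaw 1 30 [65.1 70.1 75.1]
 jaw -1 11 [-75.8 -71.5 -67. ]
tcp tray [-28.5  -0.6] 90.4 [-3.8 -0.9  7.2] 21.075
```

View pics/p4_side.png

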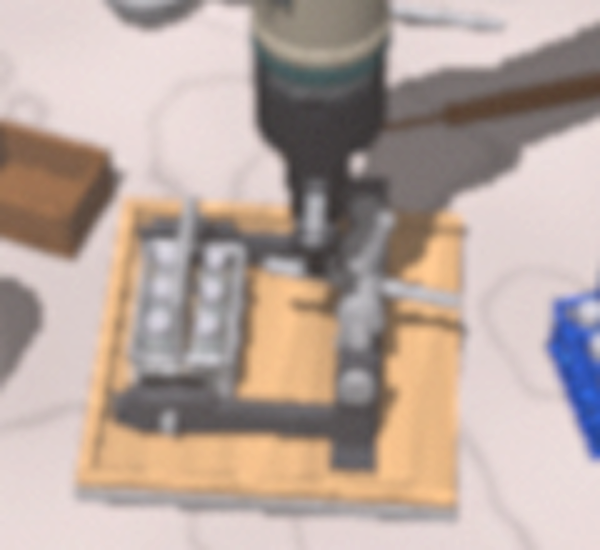

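```bash
python3 -m inch '[[[0.1,0,2,0,0,0,0],[0.1,0,4.5,0,0,0,0],[0,0,6.8,0,0,0,0],[-2.5,0.1,6.8,0,0,0,0],[-5,0.2,6.8,0,0,0,0],[-7.3,0.35,6.8,0,0,0,0],[-7.3,0.35,4.5,0,0,0,0],[-7.3,0.35,2.7,0,0,0,0]]]'; python3 -m inch '[[[0.4,0,0.1,0,0,0,0],[0.9,-0.03,0.1,0,0,0,0],[1.4,-0.05,0.1,0,0,0,0],[1.9,-0.08,0.1,0,0,0,0],[2.4,-0.1,0.1,0,0,0,0]]]';python3 -m inch '[[[0.4,-0.02,0,0,0,0,0],[0.8,-0.04,0,0,0,0,0],[1.2,-0.06,0,0,0,0,0],[1.6,-0.08,-0.1,0,0,0,0],[2.0,-0.1,-0.2,0,0,0,0],[2.4,-0.12,-0.3,0,0,0,0]]]'
```

```text
time_s: 22.08
tool_pos: [459.4, -121.7, 116.8]
eef_rot: [[0.045, 0.002, -0.999], [0.999, -0.0, 0.045], [-0.0, -1.0, -0.002]]
force: [-0.2, 0.1, -1.0]
gripper_width: -0.1
time_s: 22.7
tool_pos: [478.8, -122.7, 117.5]
eef_rot: [[0.046, -0.008, -0.999], [0.999, 0.0, 0.046], [-0.0, -1.0, 0.008]]
force: [-7.5, -0.6, 4.5]
gripper_width: 0.0
time_s: 23.45
tool_pos: [503.3, -124.3, 114.9]
eef_rot: [[0.046, -0.007, -0.999], [0.999, -0.0, 0.046], [-0.001, -1.0, 0.007]]
force: [-6.6, -0.6, 7.0]
gripper_width: -0.2
```

```bash
cat > tq.py <<'E'
from h import *
o=np.array([559.8,-126.5]);y=np.radians(-2.6);R=np.array([[np.cos(y),-np.sin(y)],[np.sin(y),np.cos(y)]])
T=[]
for i in range(4):
    s=robot.state();f=np.array(s['force']);t=((s['tool_pos'][:2]-o)@R)[0];fx=(f[:2]@R)[0]
    X=t+11+60;Z=s['tool_pos'][2]+8.5-82
    # spoke angle: corner sits 5 mm off the spoke axis on its rear side
    r=np.hypot(X,Z);th=np.degrees(np.arctan2(X,Z)+np.arcsin(5/r))
    T.append((Z*-fx+X*f[2])/1000)
    if i<3: robot.get_image("side")
print("theta",round(th,1),"r",round(r,1),"T",np.round(T,3),"mean",np.mean(T).round(3),s['time_s'])
E
python3 tq.py
python3 -m inch '[[[0.5,-0.02,-0.15,0,0,0,0],[1.0,-0.05,-0.35,0,0,0,0],[1.4,-0.06,-0.6,0,0,0,0]]]'; python3 tq.py;  python3 -m inch '[[[0.3,-0.02,-0.25,0,0,0,0],[0.6,-0.03,-0.55,0,0,0,0],[0.8,-0.04,-0.85,0,0,0,0]]]'; python3 tq.py
```

```text
theta 26.8 r 44.1 T [0.373 0.368 0.329 0.323] mean 0.348 23.6
time_s: 23.98
tool_pos: [516.8, -124.9, 108.5]
eef_rot: [[0.046, -0.008, -0.999], [0.999, -0.0, 0.046], [-0.001, -1.0, 0.008]]
force: [-7.2, -0.5, 5.5]
gripper_width: -0.0
theta 45.7 r 45.0 T [0.403 0.337 0.311 0.281] mean 0.333 24.125
time_s: 24.5
tool_pos: [525.1, -125.3, 100.1]
eef_rot: [[0.046, -0.007, -0.999], [0.999, -0.0, 0.046], [-0.001, -1.0, 0.007]]
force: [-7.8, -0.9, 7.0]
gripper_width: -0.1
theta 60.5 r 45.1 T [0.462 0.395 0.299 0.268] mean 0.356 24.65
```

```bash
python3 -m inch '[[[0.15,-0.01,-0.25,0,0,0,0],[0.3,-0.01,-0.55,0,0,0,0]]]'; python3 tq.py;  python3 -m inch '[[[0.12,0,-0.28,0,0,0,0],[0.22,-0.01,-0.55,0,0,0,0]]]'; python3 tq.py; python3 look.py p5
```

```text
time_s: 24.9
tool_pos: [528.6, -125.4, 94.9]
eef_rot: [[0.046, -0.006, -0.999], [0.999, -0.0, 0.046], [-0.001, -1.0, 0.006]]
force: [-6.9, -1.2, 8.0]
gripper_width: -0.6
theta 68.4 r 45.2 T [0.466 0.334 0.323 0.292] mean 0.354 25.05
time_s: 25.3
tool_pos: [530.6, -125.5, 89.5]
eef_rot: [[0.046, -0.006, -0.999], [0.999, -0.001, 0.046], [-0.001, -1.0, 0.006]]
force: [-7.2, 0.2, 9.7]
gripper_width: 0.1
theta 75.8 r 45.2 T [0.519 0.401 0.33  0.299] mean 0.387 25.45
side spoke pts deg hist [(-110, 4), (-100, 27), (-90, 6), (-20, 3), (-10, 26), (0, 4), (30, 2), (40, 4), (50, 4), (60, 3), (70, 22), (80, 6)]
 jaw 1 32 [58.1 63.9 68.5]
 jaw -1 13 [-71.5 -65.4 -59.1]
tcp tray [-28.3  -0.2] 89.4 [-4.9 -0.6  6.2] 25.5
```

View pics/p5_side.png

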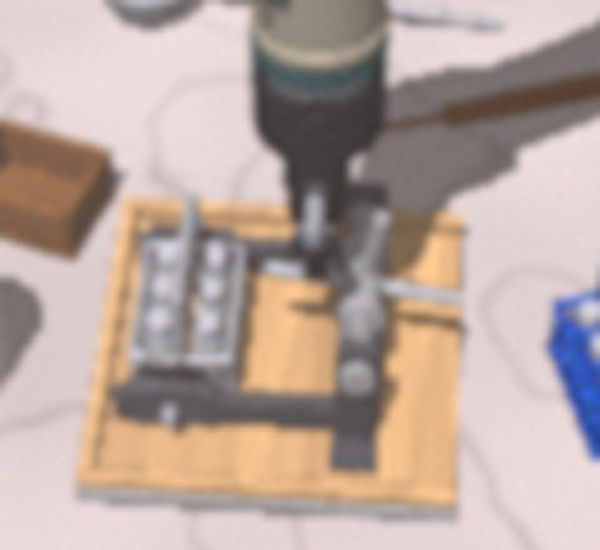

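```bash
python3 -m inch '[[[0.1,0,2,0,0,0,0],[0.1,0,4.5,0,0,0,0],[0,0,6.9,0,0,0,0],[-2.5,0.1,6.9,0,0,0,0],[-5,0.2,6.9,0,0,0,0],[-7.3,0.35,6.9,0,0,0,0],[-7.3,0.35,4.5,0,0,0,0],[-7.3,0.35,2.8,0,0,0,0]]]'; python3 look.py p6 t
python3 - <<'E'
from h import *
o=np.array([559.8,-126.5]);y=np.radians(-2.6);R=np.array([[np.cos(y),-np.sin(y)],[np.sin(y),np.cos(y)]])
for n in("side","top"):
    f=np.load(f"p6_{n}.npz");P=pts(n,f['d']);L=P.copy(); L[...,:2]=(P[...,:2]-o)@R
    q=L[(abs(L[...,0]-55)<45)&(abs(L[...,1])<51)&(L[...,2]>50)&(L[...,2]<66)];print(n,cv2.minAreaRect(q[:,:2].astype(np.float32)),np.percentile(q,[1,99],axis=0).round(1))
    q=L[(abs(L[...,0]-55)<22)&(abs(L[...,1])<90)&(L[...,2]>38)&(L[...,2]<66)];
    h,e=np.histogram(q[:,1],bins=range(-90,91,3));print([(int(a),int(b)) for a,b in zip(e,h)])
    q=L[(abs(L[...,0]-55)<12)&(abs(L[...,1])<90)&(L[...,2]>98)];print("handle",len(q),np.percentile(q,[2,98],axis=0).round(1))
    u,v=proj(n,(613,-129,50)).astype(int); crop(f['p'],f"pics/p6z_{n}.png",u-35,v-35,u+35,v+35,8)
E
```

```text
time_s: 26.5
tool_pos: [461.2, -121.6, 117.2]
eef_rot: [[0.045, 0.001, -0.999], [0.999, -0.0, 0.045], [-0.0, -1.0, -0.001]]
force: [0.1, -0.3, 0.6]
gripper_width: -0.1
side spoke pts deg hist [(-110, 4), (-100, 30), (-90, 3), (-60, 1), (-50, 1), (-40, 4), (-20, 5), (-10, 27), (0, 5), (60, 1), (70, 32), (80, 11)]
 jaw 1 28 [57.8 62.6 68.5]
 jaw -1 23 [-70.7 -65.7 -59.9]
top spoke pts deg hist []
 jaw 1 24 [59.8 66.2 70.1]
tcp tray [-99.8   0.7] 116.2 [-0.2 -0.3  0.2] 26.6
side ((54.05098342895508, -0.05648040771484375), (101.81830596923828, 65.6817398071289), 89.14665222167969) [[ 21.6 -50.4  50.3]
 [ 86.4  49.5  65.7]]
[(-90, 1), (-87, 0), (-84, 0), (-81, 0), (-78, 0), (-75, 0), (-72, 4), (-69, 8), (-66, 6), (-63, 8), (-60, 1), (-57, 4), (-54, 4), (-51, 12), (-48, 4), (-45, 0), (-42, 0), (-39, 1), (-36, 1), (-33, 2), (-30, 4), (-27, 12), (-24, 3), (-21, 0), (-18, 0), (-15, 1), (-12, 1), (-9, 1), (-6, 1), (-3, 2), (0, 14), (3, 5), (6, 3), (9, 0), (12, 0), (15, 0), (18, 1), (21, 2), (24, 6), (27, 7), (30, 25), (33, 14), (36, 0), (39, 1), (42, 13), (45, 16), (48, 17), (51, 5), (54, 9), 
[... 234 characters left out ...]
898438), 0.4756544828414917) [[ 20.8 -50.7  50.3]
 [ 86.8  49.2  65.8]]
[(-90, 2), (-87, 3), (-84, 1), (-81, 2), (-78, 4), (-75, 4), (-72, 5), (-69, 15), (-66, 13), (-63, 14), (-60, 15), (-57, 13), (-54, 5), (-51, 8), (-48, 7), (-45, 0), (-42, 1), (-39, 3), (-36, 3), (-33, 3), (-30, 4), (-27, 4), (-24, 10), (-21, 6), (-18, 0), (-15, 0), (-12, 3), (-9, 2), (-6, 3), (-3, 4), (0, 3), (3, 4), (6, 7), (9, 2), (12, 0), (15, 1), (18, 3), (21, 3), (24, 6), (27, 4), (30, 4), (33, 8), (36, 3), (39, 0), (42, 5), (45, 12), (48, 16), (51, 12), (54, 6), (57, 9), (60, 15), (63, 14), (66, 16), (69, 9), (72, 2), (75, 2), (78, 2), (81, 2), (84, 0), (87, 0)]
handle 88 [[ 49.7 -45.2 100.7]
 [ 57.8  41.9 112.5]]
```

View pics/p6z_side.png

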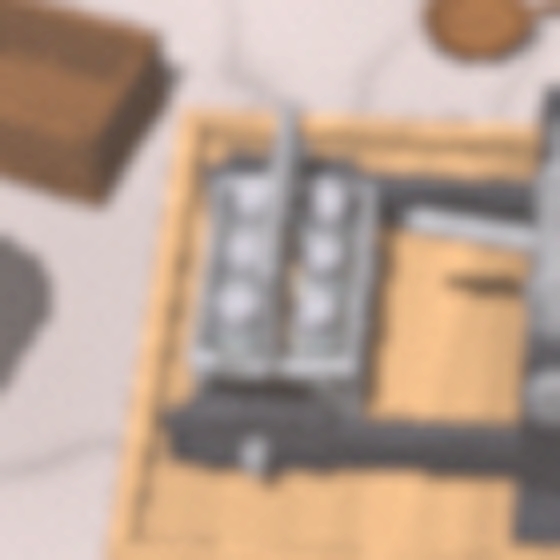

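View pics/p6z_top.png

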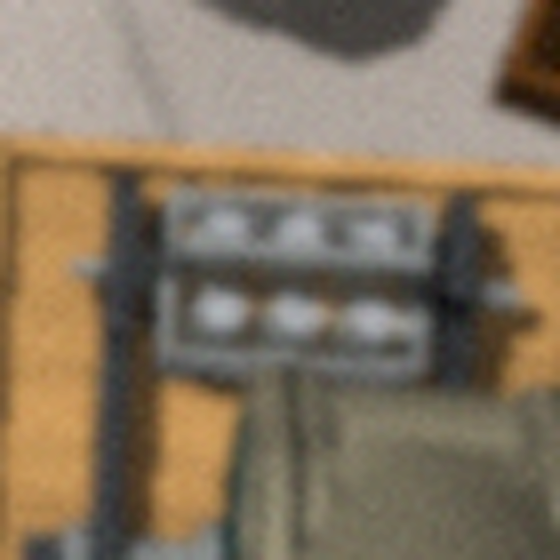

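```bash
python3 -m inch '[[[0.5,-0.02,0.2,0,0,0,0],[0.9,-0.04,0.2,0,0,0,0],[1.3,-0.06,0.2,0,0,0,0]]]'; python3 tq.py; python3 -m inch '[[[0.3,-0.02,0,0,0,0,0],[0.6,-0.03,0,0,0,0,0]]]'; python3 tq.py;  python3 -m inch '[[[0.3,-0.02,0,0,0,0,0],[0.6,-0.03,0,0,0,0,0]]]'; python3 tq.py
```

```text
time_s: 26.98
tool_pos: [474.7, -122.1, 119.8]
eef_rot: [[0.045, 0.001, -0.999], [0.999, -0.0, 0.045], [-0.0, -1.0, -0.001]]
force: [0.2, -0.5, -0.4]
gripper_width: 0.3
theta -11.8 r 48.2 T [-0.005 -0.052  0.01  -0.038] mean -0.021 27.125
time_s: 27.38
tool_pos: [477.8, -122.3, 118.9]
eef_rot: [[0.045, -0.004, -0.999], [0.999, 0.0, 0.045], [0.0, -1.0, 0.004]]
force: [-5.9, -0.1, 4.7]
gripper_width: 0.1
theta -7.7 r 46.7 T [0.216 0.153 0.171 0.223] mean 0.191 27.525
time_s: 27.78
tool_pos: [482.7, -122.9, 118.8]
eef_rot: [[0.046, -0.006, -0.999], [0.999, 0.0, 0.046], [-0.0, -1.0, 0.006]]
force: [-6.0, 0.0, 5.0]
gripper_width: -0.1
theta -0.6 r 45.7 T [0.239 0.238 0.241 0.302] mean 0.255 27.925
```

```bash
python3 -m inch '[[[0.25,-0.01,0,0,0,0,0],[0.5,-0.02,0,0,0,0,0]]]'; python3 tq.py; python3 -m inch '[[[0.25,-0.01,0,0,0,0,0],[0.5,-0.02,0,0,0,0,0]]]'; python3 tq.py;  python3 -m inch '[[[0.25,-0.01,0,0,0,0,0],[0.5,-0.02,0,0,0,0,0]]]'; python3 tq.py; python3 look.py p7;  python3 - <<'E'
from h import *
f=np.load("p7_side.npz");u,v=proj("side",(613,-129,50)).astype(int); crop(f['p'],"pics/p7z_side.png",u-35,v-35,u+35,v+35,8)
E
```

```text
time_s: 28.18
tool_pos: [487.5, -123.2, 118.8]
eef_rot: [[0.046, -0.007, -0.999], [0.999, -0.0, 0.046], [-0.0, -1.0, 0.007]]
force: [-7.7, 0.1, 4.4]
gripper_width: -0.2
theta 4.9 r 45.3 T [0.341 0.3   0.321 0.304] mean 0.317 28.325
time_s: 28.58
tool_pos: [491.3, -123.4, 118.7]
eef_rot: [[0.046, -0.009, -0.999], [0.999, -0.0, 0.046], [-0.0, -1.0, 0.009]]
force: [-9.8, -0.4, 7.6]
gripper_width: 0.2
theta 10.0 r 45.4 T [0.459 0.424 0.435 0.443] mean 0.44 28.725
time_s: 28.98
tool_pos: [496.0, -123.7, 118.7]
eef_rot: [[0.046, -0.009, -0.999], [0.999, 0.0, 0.046], [-0.0, -1.0, 0.009]]
force: [-9.9, -1.5, 6.0]
gripper_width: 0.0
theta 15.8 r 45.8 T [0.485 0.509 0.459 0.437] mean 0.473 29.125
side spoke pts deg hist [(-90, 3), (-80, 27), (-70, 11), (-20, 4), (0, 9), (10, 27), (20, 3), (80, 5), (90, 33), (100, 4)]
 jaw 1 24 [57.1 60.3 67.3]
 jaw -1 26 [-67.6 -61.3 -56.8]
tcp tray [-63.4  -0.1] 118.7 [-8.4 -0.7  5.3] 29.175
```

View pics/p7z_side.png

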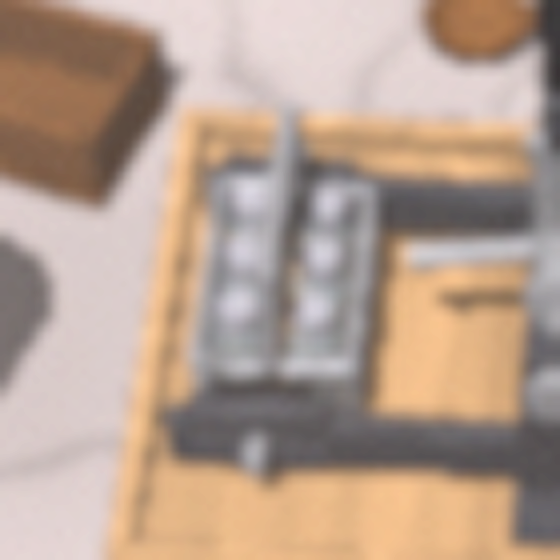

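```bash
python3 -m inch '[[[0.25,-0.01,-0.05,0,0,0,0],[0.5,-0.02,-0.1,0,0,0,0],[0.7,-0.03,-0.2,0,0,0,0]]]'; python3 tq.py; python3 -m inch '[[[0.25,-0.01,-0.1,0,0,0,0],[0.5,-0.02,-0.2,0,0,0,0]]]'; python3 tq.py
```

```text
time_s: 29.55
tool_pos: [504.0, -124.1, 117.2]
eef_rot: [[0.046, -0.007, -0.999], [0.999, -0.0, 0.046], [-0.001, -1.0, 0.007]]
force: [-9.3, -0.2, 11.7]
gripper_width: -0.0
theta 26.0 r 46.5 T [0.585 0.523 0.521 0.499] mean 0.532 29.7
time_s: 29.95
tool_pos: [508.9, -124.3, 115.3]
eef_rot: [[0.046, -0.008, -0.999], [0.999, -0.0, 0.046], [-0.001, -1.0, 0.008]]
force: [-10.0, -1.1, 11.0]
gripper_width: 0.1
theta 32.2 r 46.4 T [0.635 0.571 0.587 0.591] mean 0.596 30.1
```

```bash
python3 -m inch '[[[-0.3,0.01,0.3,0,0,0,0],[-0.5,0.02,1.5,0,0,0,0],[-0.6,0.02,4,0,0,0,0],[-0.6,0.02,7,0,0,0,0],[-2,0.1,10,0,0,0,0],[-4,3,12,0,0,0,0],[-6,7,13,0,0,0,0],[-8,12,13,0,0,0,0]]]'; python3 -m inch '[[[-1.5,4,0,0,0,0,0],[-3,8,0,0,0,0,0],[-4,13,0,0,0,0,0],[-5,18,0,0,0,0,0],[-5,22,0,0,0,0,0],[-5,22,0,0,0,0,0]]]'; python3 look.py p8 t
python3 - <<'E'
from h import *
o=np.array([559.8,-126.5]);y=np.radians(-2.6);R=np.array([[np.cos(y),-np.sin(y)],[np.sin(y),np.cos(y)]])
for n in("side","top"):
    f=np.load(f"p8_{n}.npz");P=pts(n,f['d']);L=P.copy(); L[...,:2]=(P[...,:2]-o)@R
    q=L[(abs(L[...,0]-55)<45)&(abs(L[...,1])<54)&(L[...,2]>50)&(L[...,2]<66)];print(n,np.percentile(q,[1,99],axis=0).round(1).tolist())
    q=L[(abs(L[...,0]-55)<14)&(abs(L[...,1])<90)&(L[...,2]>98)];print("handle",len(q),np.percentile(q,[2,50,98],axis=0).round(1).tolist())
    q=L[(abs(L[...,0]-55)<18)&(abs(L[...,1])<90)&(abs(L[...,1])>50)&(L[...,2]>44)&(L[...,2]<60)]
    for sg in(1,-1):
        w=q[q[:,1]*sg>0][:,1];print("jaw@pad",sg,np.percentile(w,[3,50,97]).round(1))
    a=np.load(f"{n}0.npz");cv2.imwrite(f"pics/fin_{n}.png",f['p'][:,:,::-1])
s=robot.state();print(np.round(s['force'],1),np.abs(s['joint_velocities']).max())
E
```

```text
time_s: 31.1
tool_pos: [434.1, -2.8, 247.1]
eef_rot: [[0.047, 0.006, -0.999], [0.999, 0.0, 0.047], [0.001, -1.0, -0.006]]
force: [0.3, 1.2, 0.5]
gripper_width: -0.2
time_s: 31.85
tool_pos: [383.2, 220.7, 246.3]
eef_rot: [[0.039, 0.003, -0.999], [0.999, 0.004, 0.039], [0.004, -1.0, -0.003]]
force: [0.8, -1.4, 0.4]
gripper_width: -0.3
side spoke pts deg hist [(-70, 5), (-60, 30), (-50, 5), (20, 22), (30, 15), (100, 10), (110, 26), (120, 1)]
 jaw 1 24 [55.7 62.2 66.6]
 jaw -1 24 [-67.8 -62.3 -56.1]
top spoke pts deg hist [(-70, 7), (-60, 34), (-50, 6), (-40, 1), (20, 30), (30, 7), (100, 5), (110, 17)]
 jaw 1 24 [57.3 62.8 67.4]
 jaw -1 26 [-65.3 -61.1 -56. ]
tcp tray [-192.1  334.7] 245.7 [-0.2 -0.7  0.3] 31.95
side [[21.6, -49.9, 50.5], [86.5, 51.8, 65.6]]
handle 65 [[50.1, -42.4, 98.5], [53.7, 6.6, 107.7], [58.0, 43.8, 111.5]]
jaw@pad 1 [50.7 61.5 66.3]
jaw@pad -1 [-69.2 -60.3 -51.2]
top [[20.5, -50.4, 50.3], [86.6, 53.0, 65.8]]
handle 88 [[49.7, -43.0, 99.8], [53.0, -0.3, 106.8], [57.8, 44.4, 112.7]]
jaw@pad 1 [50.5 59.1 66.5]
jaw@pad -1 [-67.7 -59.  -52.1]
[-0.2 -0.7  0.3] 0.025096018576219736
```

View pics/p8_top.png

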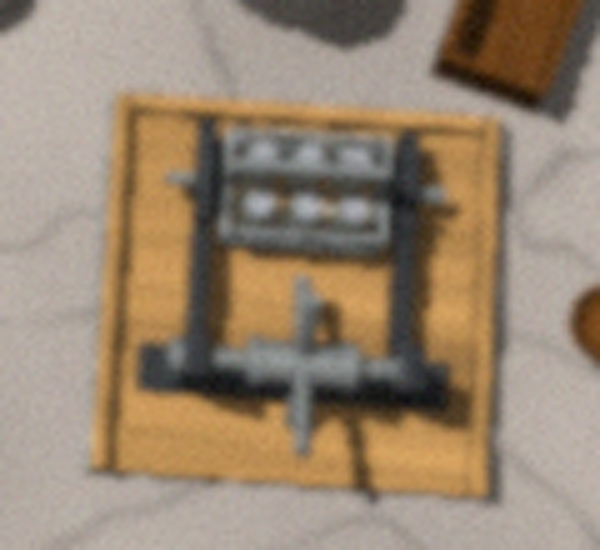

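View pics/fin_side.png

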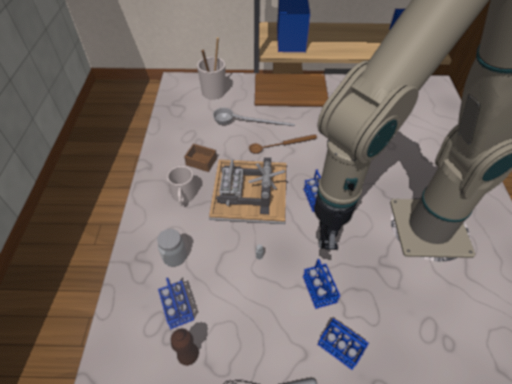

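Run:
```python
from h import *
a=np.load("side0.npz")['p'];b=np.load("p8_side.npz")['p']
for n,(u,v) in dict(vial=(260,252),jar=(172,247),mill=(185,345),mug=(181,185),salt=(200,158),spoon=(280,144),ladle=(250,120)).items():
    r=22;t=a[v-r+8:v+r-8,u-r+8:u+r-8];m=cv2.matchTemplate(b[v-r:v+r,u-r:u+r],t,cv2.TM_CCOEFF_NORMED);_,s,_,l=cv2.minMaxLoc(m);print(n,(l[0]-8,l[1]-8),round(s,2))
s=robot.state();print(np.abs(s['joint_velocities']).max(),np.round(s['force'],1))
robot.close_job()
```

```text
vial (0, 0) 1.0
jar (0, 0) 1.0
mill (0, 0) 1.0
mug (0, 0) 1.0
salt (0, 0) 1.0
spoon (0, 0) 0.85
ladle (0, 0) 1.0
0.025096018576219736 [-0.2 -0.7  0.3]
the job is handed in; nothing more can be done
```

I stood the steel basket upright between the jaws at about tray (54, -1) mm, let go of it, and turned the turnbuckle round in four pushes. I handed the job in after about 32 s.

**Grip:** the final turnbuckle value is about 5.25 rad, and I judged that the pads began to bear at about 4.55. That is about 0.7 rad further, close to an eighth of a turn.

**Checks that disagreed:** the torque I felt rose from about 0.35 to 0.60 N m, which suggests about 31 N per jaw. The jaw and basket positions in the images suggest only about 21 N, give or take 7. Both fall in the 15–45 N window. I trusted the torque reading more and did not turn further.

**Other last checks:**
- The basket is upright on the tray floor, its centre at about x +54 mm.
- The arm is clear and touching nothing.
- The vial, jar, mill, mug, salt box, spoon and ladle show no shift in the side view. I did not check the whisk separately, but the arm never went near it.

**Two mishaps:**
- **First grasp missed:** the fingertips sit about 30 mm farther back than stated. I corrected for this and the second grasp held.
- **Force spike:** at the end of the first push the vertical force reached about 80 N, probably because the finger linkage caught the next spoke. I backed off, turned the gripper 90 degrees, and the later pushes stayed below about 16 N. That is under the 120 N wrist limit. I could not tell whether it counts as the gripper's body pressing, which is limited to 40 N.

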